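Clamp a camera mount under a threaded ring

ROBOT

A 6-joint arm with a two-finger parallel gripper is mounted at the origin on a cart in front of the work surface, level with it; the furniture and walls round the work are solid. World frame = base frame: x ahead of the robot, y to its left, z up, the work surface at z = 0. Lengths are in m, angles in rad, forces in N, time in s.
With the tool pointing down it reaches from about 0.4 to 0.925 m from the base axis. Payload 3.4 kg.
Tool frame: the origin (TCP) lies between the finger pads; the fingertips stand 22 mm ahead of it and the grasp point (between the pads) lies 3 mm ahead of it; z points along the fingers, y is the direction in which the jaws open and shut (so a half turn about z gives the same grasp; the last joint's range is limited). The gripper opens to 85 mm and grips with 20 to 120 N. Pads are 22 mm wide; open, the fingers measure 114 mm over their backs; the gripper's body (76 mm by 85 mm) begins 54 mm behind the grasp point. The pads swing forward as they close: fully open they stand 13 mm farther back than shut.
Start: joints at [1.038, 0.307, 1.506, -0, 1.328, -0.073], TCP at [0.255, 0.515, 0.253] pointing down, gripper open.
Joint ranges: [-3.12, 3.12], [-1.05, 2.28], [0.14, 2.33], [-1.42, 4.57], [0.1, 2.73], [-2.68, 2.68]. Speed limits (rad/s): [2.57, 2.57, 3.14, 3.14, 3.14, 3.14].

INTERFACE

Orientations are given as a rotation vector (axis times angle).
In Python, from bench import bot gives the robot as it stands. The module is installed in compiled form; this text tells all that it offers.
- The arm moves only by the tool arm_command, never from a script. Its arguments are lists of equal length, an entry for each row: "delta_pos": the shift along the tool's x, y, z normalised to -1 to 1, where 1 is 0.3 m, a list of three; "rotation": the turn, a rotation vector about the tool's x, y, z normalised to -1 to 1, where 1 is 180 degrees, a list of three; "fingers": the opening, from 0 (shut) to 1 (fully open). In form: {"delta_pos": [[tx, ty, tz], ...], "rotation": [[rx, ry, rz], ...], "fingers": [fingers, ...]}. A call has 1 to 12 rows; each row is the pose to reach, as a shift and turn from the pose commanded when the call began, along the tool's axes at that moment, turning the shorter way round; what a row does not reach only later rows make up. A row lasts 1/10 s, in which the tool goes at most 50 mm and 8.59 degrees, less where a joint would pass 70% of its speed; a pose out of reach is approached as far as the arm can. A call with a number of a shift or a turn outside -1 to 1 is refused whole. A call with a gripper value outside its range is refused whole. The fingers move at their own pace and stop on an object; "newtons" is the grip in N (left out, the last holds). Time passes only in rows, so rows that repeat a pose let the fingers close. It gives the time, the measured TCP pose, the force and the opening at its end, in the units of the state.
- bot.state(): the state, without advancing time (a new reading comes with each control period).
- bot.capture(name): name is "scene" or "top"; returns the picture (384x512x3 uint8, red, green, blue); there is no depth.
- bot.calibration(name): a dict with "camera_matrix" (3x3 intrinsics, pixels), "R" (3x3) and "t" (3): a world point X has camera coordinates R X + t. Camera axes: x right, y down, z forward; pixel columns grow to the right and rows downward; lengths in m; the calibration is good to about 2 mm. A picture is of the moment at which its call begins. calibration takes no time and is no camera call.
- bot.close_job(): hands the job in, once; it reports no verdict.
The state is a dict: "time": time; "joint_positions": joint angles; "qd": joint speeds; "tau": joint torques, N m; "tcp_pos": TCP position; "ee_rot": TCP orientation; "contact_force": force on the tool from outside, world axes, zero at the start; "torque": the same for the moment, N m; "opening": finger opening in m.
Only numpy, scipy, OpenCV 4.12 (cv2) and the standard library are available. Lean on these libraries where they do the work, as an engineer would, in place of code of your own. Each camera call takes 0.05 s, during which the arm holds its last target.

TASK

Pick up the camera mount by its post, lay its forked foot flat between the rails of the clamp base and slide it under the brass ring until the fork is fully home against the threaded stud. Then screw the ring down clockwise, counting the turns, until you feel the resistance rise, and give it only about an eighth of a turn more so that the mount is held snugly. Be gentle throughout, leave the other desk things where they are, and let go of everything at the end.

Things in the scene. Friction and masses are not known exactly. Their poses are not given: they have to be found in the camera images.
- stud_foot (a point): Foot of the upright threaded steel stud (18 mm thick, its top 58 mm above this point): on the stud's axis, on the base plate's upper face, 8 mm above the desk. Axes: z up, x away from the open mouth, so the fork goes in from -x and moves towards +x.
- base: Dark steel clamp base, fixed; origin on the desk under the stud, axes as stud_foot. Plate 110 x 76 x 8 mm (x -60 to +50). Two grey rails on it, 9 mm high, inner faces at y = +-21.5 mm, 9 mm wide, from x = -42 to +26 mm, flaring outward to x = -60 mm; the 40 mm wide foot of the mount slides between them.
- ring: Knurled brass ring nut, already started on the stud: 44 mm across, 22 mm high, white mark on its top at its own +x. Origin at its middle on the stud's axis, 45 to 47 mm above the desk at the start. Clockwise from above moves it down 10 mm a turn (1.6 mm a radian), at about 0.05 N m while it runs free; it stays where it is left. At most 1.5 turns of travel.
- mount: Loose camera mount, 0.14 to 0.28 kg: flat aluminium foot plate 40 mm wide, 7 mm thick, 116 mm long (x -91.5 to +24.5 mm), with a 21 mm wide fork slot open at its +x end, and a post near its -x end. Origin on the underside where the stud's axis stands when the fork is home (the slot's bottom is 9.5 mm behind it); z up, x towards the open fork.
- mount_seat (a point): The mount's origin, as a point: when the fork is home it coincides with stud_foot (the fork then rests against the stud or within a millimetre of it) and the x axes agree.
- mount_post (a point): Grip point in the mount's black upright square post, 16 x 16 mm with faces along the mount's x and y. The point is 75 mm behind mount_seat (-x) and 36 mm above the underside; the post is 55 mm high above the underside, with a 6 mm screw stub on top. Same axes as the mount.
- mug: blue-grey mug, 95 mm high, 92 x 127 mm with its handle; bystander, origin under its centre
- notes: block of yellow sticky notes, 77 x 77 x 24 mm; bystander, origin under its centre
- mouse: black computer mouse, 104 x 66 x 37 mm; bystander, origin under its centre
- glue: glue stick standing upright, red cap, 27 mm across, 92 mm high; bystander, origin under its centre
- ring_under (a point): Nominal underside (25 mm below the ring's middle) of the black spring-loaded foot, 34 mm across, under the ring; the true one is up to 2.8 mm higher or lower (not measured), at first 3 to 9.5 mm above a mount lying home: 0.3 to 1 turn runs free. Then the spring gives 6.5 N per mm (10 N a radian) and the moment while turning grows to about 0.2 N m at 10 N; at standstill friction may hide it.

How it is judged:
By the outcome, as a careful person would: the job done as asked, in the order asked, and still so for the second after the job is handed in, with the robot touching nothing.
It also fails if it takes over 72 s, if anything falls off the work surface, if the arm or the gripper's body presses on something with over 40 N, if the wrist force passes 120 N, or if a joint passes its speed limit or range.

## Working session

There is one attempt and no reset: what is moved stays moved. The work goes in short steps, Python scripts to look and compute and a tool call to move; the robot and the scene stay as the last step left them, time stands still between calls to the robot, and variables do not carry over. Pictures are saved under pics/ and viewed, and the job is handed in when it is done.

Besides the shell and the picture viewer there is one more tool, called after "Request:" by a JSON object that holds its "fn" and its "kwargs", one argument or row to a line. arm_command: Moves the arm, as the interface text tells. Scaled input: -1 to 1 covers 0.3 m each way for a shift and 180 degrees each way for a turn. Its arguments: {"type":"object","properties":{"delta_pos":{"type":"array","items":{"type":"array","items":{"type":"number","minimum":-1,"maximum":1}}},"rotation":{"type":"array","items":{"type":"array","items":{"type":"number","minimum":-1,"maximum":1}}},"fingers":{"type":"array","items":{"type":"number"}},"newtons":{"type":"number"}},"required":["delta_pos","rotation","fingers"]}

```bash
mkdir -p pics
python3 - <<'E'
from bench import bot
import cv2
for n in ("scene","top"):
    im=bot.capture(n); cv2.imwrite(f"pics/{n}0.png",im[:,:,::-1])
    c=bot.calibration(n); print(n,c)
print(bot.state())
E
```

```text
scene {'camera_matrix': array([[476.78840398,   0.        , 260.87499313],
       [  0.        , 476.78840398, 180.46367088],
       [  0.        ,   0.        ,   1.        ]]), 'R': array([[-0.62913058, -0.7770732 ,  0.01876043],
       [-0.32857989,  0.2439955 , -0.91241518],
       [ 0.70443592, -0.58019259, -0.40883566]]), 't': array([0.34464127, 0.21854957, 1.31720808])}
top {'camera_matrix': array([[449.07236713,   0.        , 253.60897074],
       [  0.        , 449.07236713, 185.57155966],
       [  0.        ,   0.        ,   1.        ]]), 'R': array([[ 0.2429886 , -0.97002515, -0.0027826 ],
       [-0.75509332, -0.18734651, -0.62827969],
       [ 0.60892579,  0.15476593, -0.77798258]]), 't': array([-0.1341372 ,  0.4530234 ,  1.46489949])}
{'time': 0.1, 'joint_positions': array([ 1.03749473e+00,  3.07476187e-01,  1.50754298e+00, -3.73371677e-05,
        1.32839404e+00, -7.35000134e-02]), 'qd': array([ 0.0009237 , -0.00118895, -0.00223928, -0.00053723,  0.00084329,
       -0.00040967]), 'tau': array([ 1.67385700e-03, -4.58521700e+01, -2.52607316e+01, -2.76288756e-04,
        5.48591546e-03,  4.02115734e-05]), 'tcp_pos': array([0.25490271, 0.51475856, 0.25248563]), 'ee_rot': array([-7.15778941e-01, -3.05844035e+00,  2.74565912e-03]), 'contact_force': array([ 0.3842981 , -0.71229275,  0.15616237]), 'torque': array([ 0.03419238, -0.00640518, -0.04320948]), 'opening': 0.08564546417072755}
```

View pics/scene0.png

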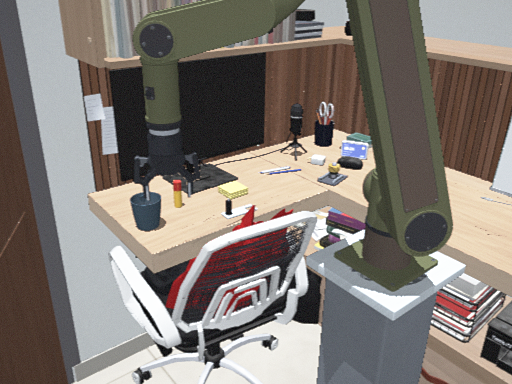

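View pics/top0.png

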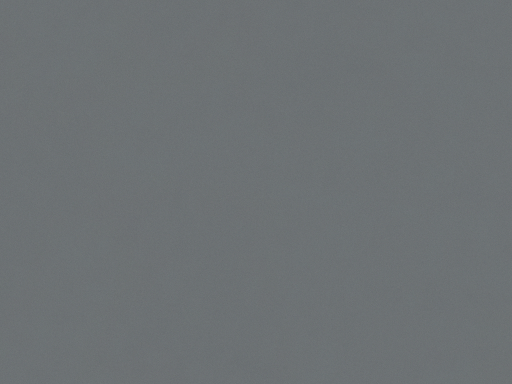

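The scene view shows the base and ring near (333,174), the mount (black post, white foot) near (230,208), the mug, the glue stick and the yellow notes. The top picture is uniform grey, so I'll check that camera.

Run:
```python
from bench import bot
import cv2, numpy as np
for n in ("scene","top"):
    c=bot.calibration(n); print(n, -c['R'].T@c['t'])
im=bot.capture("top"); print(im.std((0,1)),im.mean((0,1))); cv2.imwrite("pics/top1.png",im[:,:,::-1])
im=bot.capture("scene")
cv2.imwrite("pics/s1a.png",cv2.resize(im[150:240,190:310,::-1],None,fx=6,fy=6,interpolation=cv2.INTER_CUBIC))
cv2.imwrite("pics/s1b.png",cv2.resize(im[140:200,290:380,::-1],None,fx=8,fy=8,interpolation=cv2.INTER_CUBIC))
```

```text
scene [-0.63925332  0.97872075  0.73146396]
top [-0.51734633 -0.27196063  1.42391844]
[1.3947886  1.36512586 1.37206002] [108.68591817 113.62507121 115.87709554]
```

View pics/s1a.png

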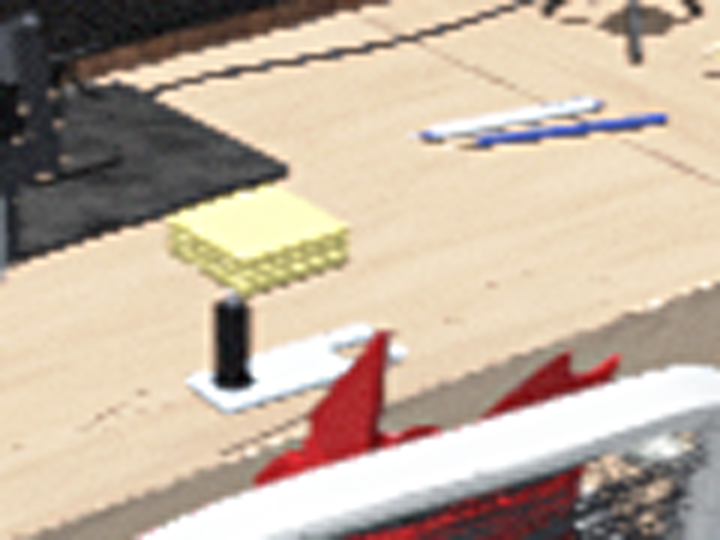

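View pics/s1b.png

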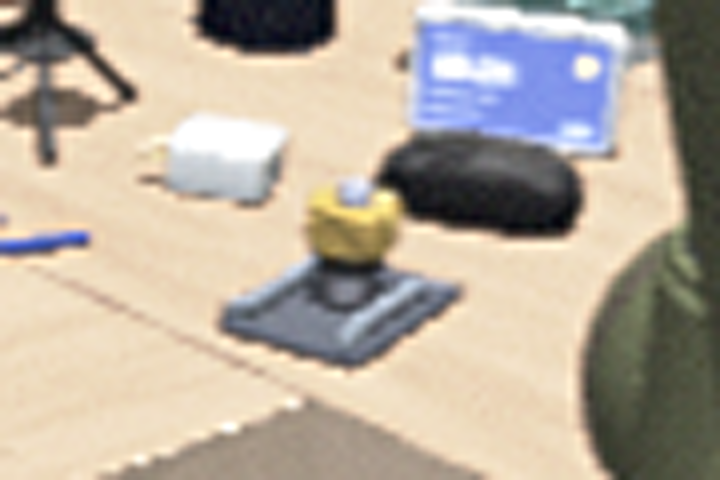

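```bash
cat > h.py <<'E'
from bench import bot
import cv2, numpy as np
from scipy.spatial.transform import Rotation as Ro
def cal(n="scene"):
    c=bot.calibration(n); return c['camera_matrix'],c['R'],c['t']
def ray(px,z,n="scene"):
    K,R,t=cal(n); d=R.T@np.linalg.inv(K)@np.array([px[0],px[1],1.]); o=-R.T@t
    return o+d*(z-o[2])/d[2]
def proj(X,n="scene"):
    K,R,t=cal(n); c=np.atleast_2d(X)@R.T+t; p=c@K.T; return p[:,:2]/p[:,2:]
def crop(im,x0,y0,x1,y1,s,name,marks=()):
    c=cv2.resize(np.ascontiguousarray(im[y0:y1,x0:x1,::-1]),None,fx=s,fy=s,interpolation=cv2.INTER_NEAREST)
    for x in range(x0,x1):
        if x%5==0: cv2.putText(c,str(x),((x-x0)*s,10),0,.35,(0,0,255),1); cv2.line(c,(int((x-x0+.5)*s),12),(int((x-x0+.5)*s),18),(0,0,255),1)
    for y in range(y0,y1):
        if y%5==0: cv2.putText(c,str(y),(0,int((y-y0+.5)*s)),0,.35,(0,0,255),1)
    for m in marks:
        cv2.circle(c,(int((m[0]-x0+.5)*s),int((m[1]-y0+.5)*s)),2,(255,0,255),-1)
    cv2.imwrite(name,c)
E
python3 - <<'E'
from h import *
im=bot.capture("scene").astype(float)
for _ in range(3): im+=bot.capture("scene")
im/=4; im=im.astype(np.uint8); np.save("im0.npy",im)
crop(im,217,193,262,222,17,"pics/m2.png")
crop(im,313,158,352,190,18,"pics/b2.png")
E
```

```text
(no output)
```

View pics/m2.png

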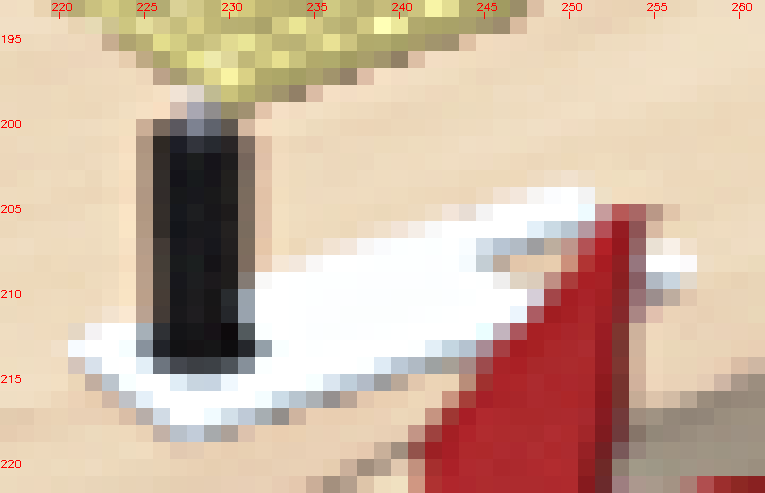

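View pics/b2.png

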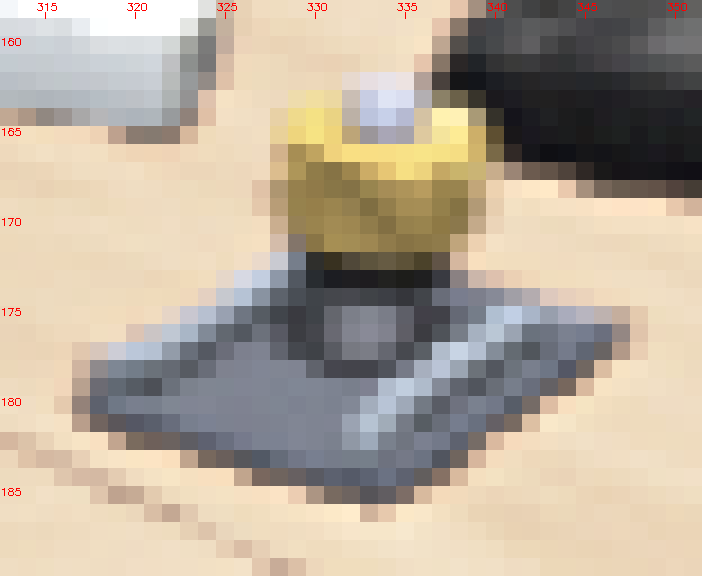

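Run:
```python
from h import *
for n,p,z in [("mount L",(220.8,213.2),.007),("near",(227.6,217.2),.007),("far tip",(250.9,204.3),.007),("near tip",(257,208.2),.007),("post top",(228.2,200.7),.055),("post bot",(228.6,213),.007),
 ("base L",(317,180),.008),("base near",(334,185.3),.008),("base R",(348,175.8),.008),("ring top c",(334,164.3),.0565),("stud top",(334,163),.066),("ringmid",(333.5,168),.046)]:
    print(n,ray(p,z).round(4))
```

```text
mount L [0.486  0.2159 0.007 ]
near [0.451 0.214 0.007]
far tip [0.4776 0.0999 0.007 ]
near tip [0.4433 0.1012 0.007 ]
post top [0.4664 0.2002 0.055 ]
post bot [0.4721 0.1951 0.007 ]
base L [ 0.4853 -0.2193  0.008 ]
base near [ 0.4142 -0.2355  0.008 ]
base R [ 0.4422 -0.3434  0.008 ]
ring top c [ 0.475  -0.2949  0.0565]
stud top [ 0.4682 -0.2865  0.066 ]
ringmid [ 0.4679 -0.2858  0.046 ]
```

```bash
cat > edge.py <<'E'
from h import *
def cross_col(f,x,y0,y1,level):
    c=f[y0:y1+1,x]-level
    for i in range(len(c)-1):
        if c[i]*c[i+1]<=0 and c[i]!=c[i+1]: return y0+i+c[i]/(c[i]-c[i+1])
def prof_cols(f,xs,yf,lev,w=3):
    out=[]
    for x in xs:
        y=yf(x); r=cross_col(f,x,int(round(y))-w,int(round(y))+w,lev)
        if r is not None: out.append((x,r))
    return np.array(out)
def prof_rows(f,ys,xf,lev,w=3):
    p=prof_cols(f.T,ys,xf,lev,w); return p[:,::-1] if len(p) else p
def fitline(pts,n=2):
    vx,vy,x0,y0=cv2.fitLine(pts.astype(np.float32),cv2.DIST_HUBER,0,.01,.01).ravel()
    d=np.abs((pts[:,0]-x0)*vy-(pts[:,1]-y0)*vx); return (np.array([vx,vy]),np.array([x0,y0]),d)
def wline(l,z,L=8):
    a=ray(l[1]-L*l[0],z); b=ray(l[1]+L*l[0],z); d=(b-a)[:2]; d/=np.linalg.norm(d); return d,ray(l[1],z)[:2]
def inter(a,b):
    s=np.linalg.solve(np.c_[a[0],-b[0]],b[1]-a[1]); return a[1]+s[0]*a[0]
E
python3 - <<'E'
from edge import *
im=np.load("im0.npy").astype(float); f=im[...,2]-im[...,0]
np.set_printoptions(linewidth=200)
print(f[200:221,217:260].astype(int))
g=im.sum(2)/3
print(g[158:188,313:350].astype(int))
E
```

```text
[[ -49  -51  -50  -50  -47  -47  -49  -52  -53  -28    4   20   14  -16  -53  -53  -49  -48  -48  -50  -52  -53  -52  -51  -51  -50  -47  -48  -47  -45  -45  -43  -44  -46  -46  -49  -49  -48  -50
   -51  -49  -51  -52]
 [ -50  -47  -49  -48  -47  -50  -51  -54  -46  -11   10   10    9   -3  -30  -59  -52  -51  -51  -49  -50  -48  -50  -49  -48  -48  -47  -44  -45  -45  -46  -46  -48  -49  -49  -50  -50  -51  -50
   -50  -49  -51  -51]
 [ -50  -49  -49  -49  -49  -48  -48  -52  -46   -9    5    2    4   -1  -27  -56  -51  -49  -47  -49  -49  -48  -47  -48  -49  -47  -46  -46  -46  -48  -50  -50  -49  -52  -50  -49  -49  -50  -48
   -47  -49  -48  -49]
 [ -51  -50  -47  -49  -49  -50  -49  -55  -45   -8    5    5    3   -4  -26  -58  -50  -50  -47  -48  -49  -47  -48  -47  -47  -47  -48  -50  -51  -51  -52  -45  -40  -35  -41  -49  -48  -47  -47
   -50  -51  -51  -49]
 [ -48  -49  -48  -51  -51  -52  -52  -55  -45   -8    3    5    1   -3  -29  -59  -52  -49  -47  -47  -48  -48  -48  -49  -50  -51  -51  -52  -46  -32  -23   -4    3    1    0  -40  -51  -51  -50
   -48  -50  -50  -50]

[... 3012 characters left out ...]
-127 -126 -127 -129 -121  -96  -51  -29  -25
   -26  -27  -27  -29]
 [ -50  -50  -49  -49  -49  -47  -49  -47  -49  -52  -49  -49  -54  -55  -54  -53  -53  -52  -52  -52  -54  -55  -47  -34  -72 -120 -129 -131 -131 -126 -126 -126 -130 -126 -114  -79  -32  -26  -26
   -29  -27  -27  -26]
 [ -47  -48  -48  -47  -49  -46  -50  -49  -49  -51  -52  -53  -54  -53  -53  -53  -51  -52  -52  -55  -48  -36  -38  -50  -68 -120 -131 -129 -127 -127 -127 -129 -131 -129 -110  -71  -29  -25  -23
   -26  -26  -29  -29]]
[[247 255 255 ...  77  76  80]
 [219 220 225 ...  68  76  94]
 [209 209 210 ...  75  89 107]
 ...
 [217 217 221 ... 210 212 214]
 [219 219 218 ... 212 209 210]
 [214 215 213 ... 212 212 209]]
```

Run:
```python
from edge import *
im=np.load("im0.npy").astype(float); f=im[...,2]-im[...,0]
far=fitline(prof_cols(f,range(233,250),lambda x:209-(x-232)*.29,-25))
near=fitline(prof_cols(f,range(229,240),lambda x:217.8-(x-229)*.3,-25))
rear=fitline(prof_rows(f,range(214,218),lambda y:221+(y-214)*1.4,-25))
for l in (far,near,rear): print(l[0],l[1],l[2].max())
F=wline(far,.007);N=wline(near,0);R=wline(rear,0,3)
for n,l in zip("FNR",(F,N,R)): print(n,np.degrees(np.arctan2(*l[0][::-1])),l[1])
d=F[0] if F[0][1]<0 else -F[0]; y=np.array([-d[1],d[0]])
print("width",(F[1]-N[1])@y)
yc=((F[1]@y)+(N[1]@y))/2
for L,l in (("R",R),):
    p=inter((l[0],l[1]),(d,yc*y)); print("rear mid",p,"origin",p+.0915*d,"post",p+.0165*d)
# post
g=im.mean(2)
L=prof_rows(g,range(202,210),lambda y:225,120,3); Rr=prof_rows(g,range(202,208),lambda y:231.5,120,3)
print(L.T.round(1),Rr.T.round(1))
def pproj(yaw,o): 
    x=np.array([np.cos(yaw),np.sin(yaw)]);yy=np.array([-x[1],x[0]])
    return lambda a,b,z: proj(np.r_[o+a*x+b*yy,z])[0]
o=p+.0915*d; P=pproj(np.arctan2(d[1],d[0]),o)
for z in (.007,.03,.055): print([P(-.075+sx*.008,sy*.008,z).round(1) for sx in(-1,1) for sy in (-1,1)])
marks=[P(a,b,.007) for a in(-.0915,.0245) for b in(-.02,.02)]+[P(-.075,0,.061)]+[P(-.075+sx*.008,sy*.008,.055) for sx in(-1,1) for sy in (-1,1)]
crop(im.astype(np.uint8),217,193,262,222,17,"pics/m3.png",marks)
```

```text
[ 0.9577537  -0.28758976] [241.6     205.53781] 0.1488248319858605
[ 0.95454615 -0.29806313] [233.8     216.92677] 0.17970897714281353
[0.7763865 0.6302571] [222.82211 215.5    ] 0.049186156384521895
F -93.57679491903492 [0.48896068 0.13017876]
N -93.57953039087076 [0.4511023  0.18972779]
R 174.9298150743826 [0.48005392 0.21222497]
width 0.041499683165639185
rear mid [0.47333615 0.21282099] origin [0.4676278  0.12149923] post [0.47230677 0.19635314]
[[225.3 225.3 225.3 225.3 225.3 225.4 225.4 225.4]
 [202.  203.  204.  205.  206.  207.  208.  209. ]] [[231.2 231.1 231.1 231.1 231.1 231.1]
 [202.  203.  204.  205.  206.  207. ]]
[array([227.4, 214.7]), array([224.8, 212.7]), array([231.7, 213.4]), array([229. , 211.5])]
[array([227.4, 208.3]), array([224.7, 206.4]), array([231.6, 207. ]), array([229. , 205.1])]
[array([227.3, 201.3]), array([224.6, 199.4]), array([231.6, 200. ]), array([228.9, 198.2])]
```

View pics/m3.png

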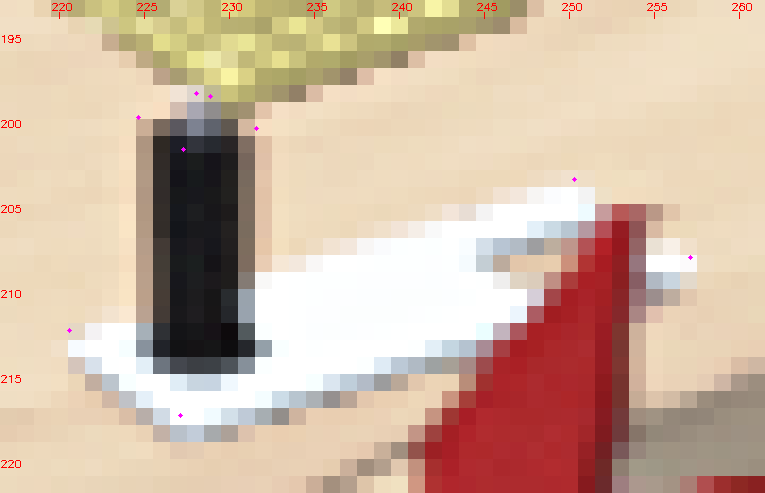

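Run:
```python
from edge import *
im=np.load("im0.npy").astype(float); g=im.mean(2)
A=prof_cols(g,range(320,333),lambda x:181.8+(x-318)*.27,150)   # mouth edge bottom
B=prof_cols(g,range(336,347),lambda x:185-(x-336)*.75,150)  # side edge bottom
print(A.T.round(1),B.T.round(1))
a=fitline(A);b=fitline(B);print(a[2].max(),b[2].max())
WA=wline(a,0);WB=wline(b,0)
for l in (WA,WB): print(np.degrees(np.arctan2(*l[0][::-1])),l[1])
c=inter(WA,WB)
x=WB[0] if WB[0][1]<0 else -WB[0]; 
ya=WA[0] if WA[0][0]>0 else -WA[0]
for yaw in (np.arctan2(x[1],x[0]),np.arctan2(ya[1],ya[0])-np.pi/2):
    xx=np.array([np.cos(yaw),np.sin(yaw)]);yy=np.array([-xx[1],xx[0]])
    o=c+.06*xx+.038*yy; print(np.degrees(yaw),"corner",c,"stud",o)
# ring silhouette
for y in range(166,171):
    l=prof_rows(g,[y],lambda y:328,175,4); r=prof_rows(g,[y],lambda y:339,175,4); print(y,l,r)
for yaw in (np.radians(-76.),):
    xx=np.array([np.cos(yaw),np.sin(yaw)]);yy=np.array([-xx[1],xx[0]])
    o=c+.06*xx+.038*yy
    P=lambda a,b,z: proj(np.r_[o+a*xx+b*yy,z])[0]
    m=[P(a,b,.008) for a in(-.06,.05) for b in(-.038,.038)]+[P(a,b,.017) for a in(-.042,.026) for b in(-.0215,.0215,-.0305,.0305)]+[P(0,0,.066)]
    th=np.linspace(0,6.28,25); m+=[P(.022*np.cos(t),.022*np.sin(t),.057) for t in th]+[P(.017*np.cos(t),.017*np.sin(t),.021) for t in th]
    crop(im.astype(np.uint8),313,158,352,190,18,"pics/b3.png",m)
```

```text
[[320.  321.  322.  323.  324.  325.  326.  327.  328.  329.  330.  331.
  332. ]
 [182.4 182.4 182.4 182.8 183.4 183.4 183.8 184.4 184.4 184.5 185.  185.4
  185.4]] [[336.  337.  338.  339.  340.  341.  342.  343.  344.  345.  346. ]
 [184.6 184.3 183.6 182.5 181.6 181.4 180.5 179.6 179.4 175.6 175.5]]
0.27555528146547803 1.0844514681032265
-163.86813747736488 [ 0.45735106 -0.23347203]
-69.12189713261486 [ 0.43865644 -0.30109956]
-69.12189713261486 corner [ 0.41728211 -0.24506148] stud [ 0.47416992 -0.28757945]
-73.8681374773649 corner [ 0.41728211 -0.24506148] stud [ 0.47045679 -0.29214071]
166 [[328.02222222 166.        ]] [[338.71287129 166.        ]]
167 [[328.1884058 167.       ]] [[336.44444444 167.        ]]
168 [[327.40540541 168.        ]] [[339.30985915 168.        ]]
169 [[327.5323741 169.       ]] [[339.46296296 169.        ]]
170 [[327.95588235 170.        ]] [[339.16535433 170.        ]]
```

View pics/b3.png

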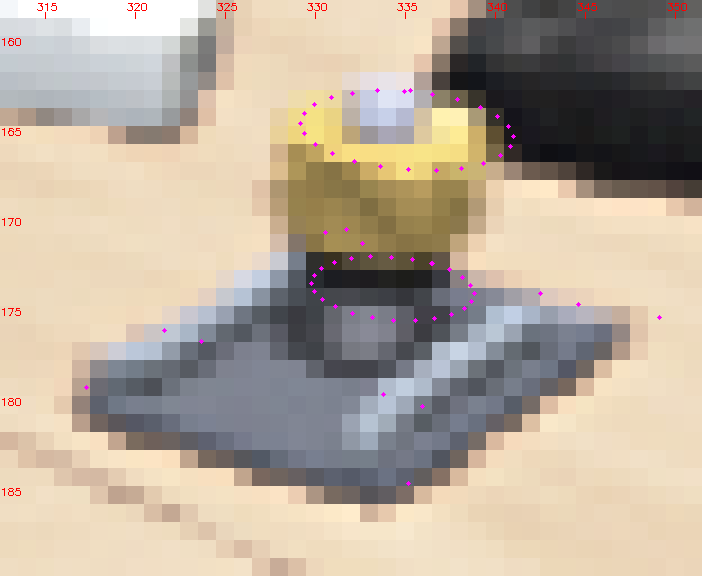

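Run:
```python
from edge import *
im=np.load("im0.npy").astype(float); g=im.mean(2)
A=prof_cols(g,range(319,333),lambda x:181.8+(x-318)*.27,150)
B=prof_rows(g,range(177,185),lambda y:336+(185-y)/.75,150)
print(B.T.round(1))
a=fitline(A);b=fitline(B);print(a[2].max(),b[2].max())
WA=wline(a,0);WB=wline(b,0)
c=inter(WA,WB)
x=WB[0] if WB[0][1]<0 else -WB[0]; ya=WA[0] if WA[0][0]>0 else -WA[0]
y1,y2=np.arctan2(x[1],x[0]),np.arctan2(ya[1],ya[0])-np.pi/2
for yaw in (y1,y2,(y1+y2)/2):
    xx=np.array([np.cos(yaw),np.sin(yaw)]);yy=np.array([-xx[1],xx[0]])
    o=c+.06*xx+.038*yy; print(np.degrees(yaw),"corner",c,"stud",o, proj(np.r_[o,.045]))
# far right corner & left corner check
P=lambda a,b,z: proj(np.r_[o+a*xx+b*yy,z])[0]
m=[P(a,b,.008) for a in(-.06,.05) for b in(-.038,.038)]+[P(a,b,.017) for a in(-.042,.026) for b in(-.0215,.0215,-.0305,.0305)]+[P(0,0,.066)]
th=np.linspace(0,6.28,25); m+=[P(.022*np.cos(t),.022*np.sin(t),.057) for t in th]+[P(.017*np.cos(t),.017*np.sin(t),.021) for t in th]+[P(.009*np.cos(t),.009*np.sin(t),.008) for t in th]
crop(im.astype(np.uint8),313,158,352,190,18,"pics/b4.png",m)
```

```text
[[346.9 345.5 344.6 342.5 341.5 339.5 338.6 337.5]
 [177.  178.  179.  180.  181.  182.  183.  184. ]]
0.2814222265644408 0.26507332798426697
-74.38587689508876 corner [ 0.42016023 -0.24353966] stud [ 0.47290732 -0.29109746] [[333.46385415 167.51073196]]
-74.89003869951347 corner [ 0.42016023 -0.24353966] stud [ 0.47248681 -0.29155975] [[333.63013974 167.51724889]]
-74.63795779730111 corner [ 0.42016023 -0.24353966] stud [ 0.47269758 -0.29132907] [[333.54698148 167.51392079]]
```

View pics/b4.png

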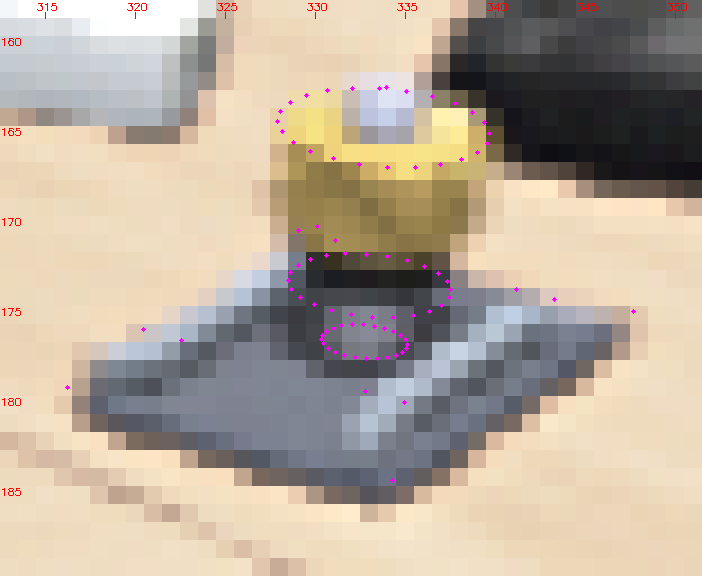

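```bash
cat >> h.py <<'E'
def plan(target,yaw_y=None,s=None,pos=None,rot=None):
    """shift/turn in tool units; yaw_y: desired heading (deg) of tool y (mod 180), tool down"""
    s=s or bot.state(); R=Ro.from_rotvec(s['ee_rot'] if rot is None else rot); p=s['tcp_pos'] if pos is None else np.array(pos)
    d=R.inv().apply(np.array(target)-p)/.3
    out=[d.round(4)]
    if yaw_y is not None:
        for k in (0,180):
            a=np.radians(yaw_y+k); y=np.array([np.cos(a),np.sin(a),0]); z=np.array([0,0,-1.]); x=np.cross(y,z)
            T=Ro.from_matrix(np.c_[x,y,z]); out.append(((R.inv()*T).as_rotvec()/np.pi).round(4))
    return out
E
python3 - <<'E'
from h import *
s=bot.state(); print(Ro.from_rotvec(s['ee_rot']).as_matrix().round(3))
yaw=-93.6
for z in (.13,.039): print(plan((.4716,.196,z),yaw+90))
for p in ((230,199),(225,196.5),(248,192.5)): print("notes",ray(p,0))
print(proj([.4716,.196,.055]))
E
```

```text
[[-0.896  0.444 -0.   ]
 [ 0.444  0.896 -0.   ]
 [ 0.    -0.    -1.   ]]
[array([-1.1187, -0.6332,  0.4107]), array([-1.000e-04,  1.000e-04,  3.736e-01]), array([-1.000e-04, -1.000e-04, -6.264e-01])]
[array([-1.1187, -0.6331,  0.7141]), array([-1.000e-04,  1.000e-04,  3.736e-01]), array([-1.000e-04, -1.000e-04, -6.264e-01])]
notes [0.56321102 0.12434521 0.        ]
notes [0.58952405 0.12685242 0.        ]
notes [0.56717119 0.04310964 0.        ]
[[228.31710115 199.7566862 ]]
```

Request:
{"fn": "arm_command", "kwargs": {
  "delta_pos": [
    [-0.2,-0.12,0],
    [-0.4,-0.24,0],
    [-0.6,-0.35,0],
    [-0.75,-0.44,0.05],
    [-0.9,-0.53,0.1],
    [-1,-0.6,0.15],
    [-1,-0.633,0.2],
    [-1,-0.633,0.25],
    [-1,-0.633,0.25],
    [-1,-0.633,0.25]
  ],
  "rotation": [
    [0,0,0.05],
    [0,0,0.1],
    [0,0,0.14],
    [0,0,0.19],
    [0,0,0.24],
    [0,0,0.28],
    [0,0,0.33],
    [0,0,0.3736],
    [0,0,0.3736],
    [0,0,0.3736]
  ],
  "fingers": [0.7,0.7,0.7,0.7,0.7,0.7,0.7,0.7,0.7,0.7],
  "newtons": 40
}}

```text
time: 1.4
tcp_pos: [0.4397, 0.212, 0.1783]
ee_rot: [-2.288, -2.152, 0.001]
contact_force: [-0.5, 0.1, 0.3]
opening: 0.0594
```

Run:
```python
from h import *
s=bot.state(); print(s['tcp_pos'],s['ee_rot'],s['opening'],s['joint_positions'])
print(plan((.4716,.196,.10),-3.6)); print(plan((.4716,.196,.039),-3.6))
```

```text
[0.43967111 0.2119763  0.17833813] [-2.28762573e+00 -2.15194130e+00  8.76819744e-04] 0.0593974358986659 [3.62250508e-01 2.61848747e-01 1.78859599e+00 6.74109583e-04
 1.09200010e+00 4.23045738e-01]
[array([-0.0467,  0.1098,  0.261 ]), array([-0.0003, -0.0001,  0.0005]), array([ 1.000e-04, -5.000e-04, -9.995e-01])]
[array([-0.0467,  0.11  ,  0.4643]), array([-0.0003, -0.0001,  0.0005]), array([ 1.000e-04, -5.000e-04, -9.995e-01])]
```

Request:
{"fn": "arm_command", "kwargs": {
  "delta_pos": [
    [-0.047,0.11,0.05],
    [-0.047,0.11,0.15],
    [-0.047,0.11,0.2],
    [-0.047,0.11,0.25],
    [-0.047,0.11,0.25]
  ],
  "rotation": [
    [0,0,0],
    [0,0,0],
    [0,0,0],
    [0,0,0],
    [0,0,0]
  ],
  "fingers": [0.7,0.7,0.7,0.7,0.7]
}}

```text
time: 1.9
tcp_pos: [0.471, 0.1972, 0.1028]
ee_rot: [-2.285, -2.155, 0.002]
contact_force: [0.3, -0.2, 0.7]
opening: 0.0597
```

Run:
```python
from h import *
s=bot.state(); print(s['tcp_pos'],s['opening'])
im=bot.capture("scene"); cv2.imwrite("pics/g1.png",cv2.resize(im[130:230,180:290,::-1],None,fx=6,fy=6,interpolation=cv2.INTER_CUBIC))
im=bot.capture("top"); print(im.std())
print(plan((.4716,.196,.039),-3.6))
```

```text
[0.47100058 0.19720529 0.10282591] 0.05971260462987899
3.305760815780799
[array([-0.0046, -0.0023,  0.2177]), array([ 0.0005, -0.0003,  0.001 ]), array([ 4.00e-04,  7.00e-04, -9.99e-01])]
```

View pics/g1.png

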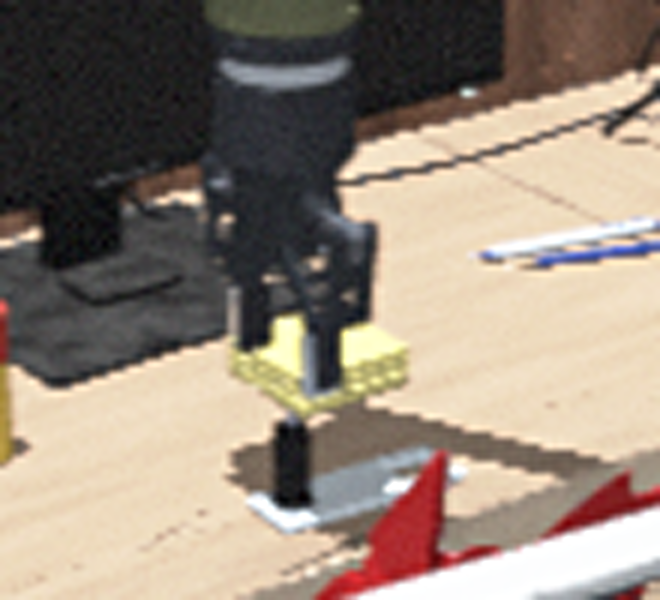

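The fingers straddle the post, with their tips at about (221,187) and (233,194) and the post top at (228,200). The top picture changed, so I'll look at it quickly while descending.

Request:
{"fn": "arm_command", "kwargs": {
  "delta_pos": [
    [-0.004,-0.002,0.06],
    [-0.004,-0.002,0.12],
    [-0.004,-0.002,0.17],
    [-0.004,-0.002,0.2],
    [-0.004,-0.002,0.21],
    [-0.004,-0.002,0.21]
  ],
  "rotation": [
    [0,0,0],
    [0,0,0],
    [0,0,0],
    [0,0,0],
    [0,0,0],
    [0,0,0]
  ],
  "fingers": [0.7,0.7,0.7,0.7,0.7,0.7]
}}

```text
time: 2.6
tcp_pos: [0.4715, 0.1951, 0.0408]
ee_rot: [2.289, 2.151, 0.001]
contact_force: [-0.5, 0.3, 0.0]
opening: 0.0596
```

Run:
```python
from h import *
s=bot.state(); print(s['tcp_pos'],s['opening'],s['contact_force'])
im=bot.capture("top"); print(im.std()); cv2.imwrite("pics/t2.png",im[:,:,::-1])
im=bot.capture("scene"); cv2.imwrite("pics/g2.png",cv2.resize(im[130:230,180:290,::-1],None,fx=6,fy=6,interpolation=cv2.INTER_CUBIC))
```

```text
[0.47152838 0.19508795 0.04077118] 0.05958509549621801 [-0.4608853   0.27731495  0.01594938]
3.3046209219479326
```

View pics/t2.png

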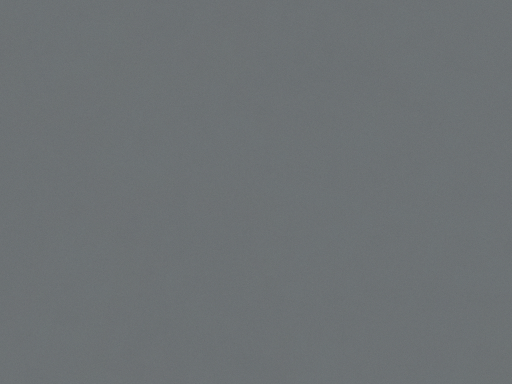

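View pics/g2.png

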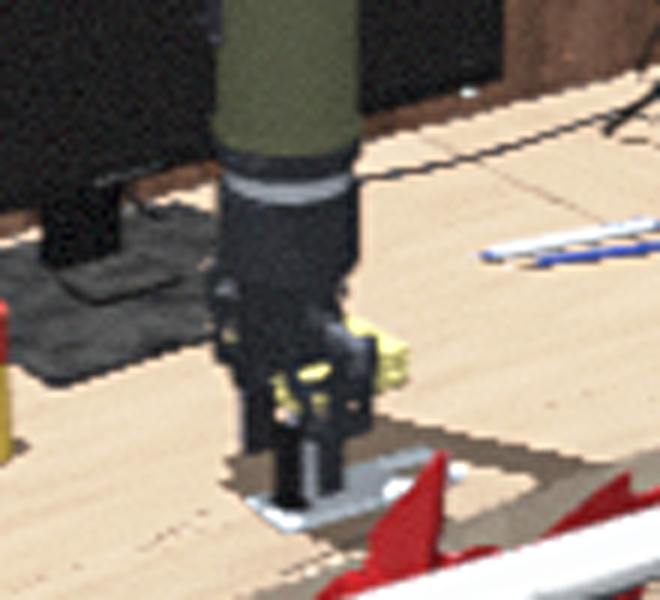

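The top camera stays blank, so I'll work from the scene view alone. It shows the fingers on either side of the post, so I'll close gently.

Request:
{"fn": "arm_command", "kwargs": {
  "delta_pos": [
    [0,0,0],
    [0,0,0],
    [0,0,0],
    [0,0,0],
    [0,0,0],
    [0,0,0],
    [0,0,0],
    [0,0,0]
  ],
  "rotation": [
    [0,0,0],
    [0,0,0],
    [0,0,0],
    [0,0,0],
    [0,0,0],
    [0,0,0],
    [0,0,0],
    [0,0,0]
  ],
  "fingers": [0.5,0.4,0.3,0.2,0.1,0,0,0],
  "newtons": 40
}}

```text
time: 3.5
tcp_pos: [0.4712, 0.1947, 0.0405]
ee_rot: [2.29, 2.151, 0.0]
contact_force: [-1.0, -1.4, 4.0]
opening: 0.0156
```

Run:
```python
from h import *
s=bot.state(); print(s['tcp_pos'],s['ee_rot'],s['opening'],s['contact_force'],s['torque'])
```

```text
[0.47124825 0.19468036 0.04050328] [2.28987876e+00 2.15061238e+00 3.76922366e-04] 0.015590309779448988 [-0.98099571 -1.43609476  4.0499969 ] [-0.03821703  0.05813488 -0.02939261]
```

Request:
{"fn": "arm_command", "kwargs": {
  "delta_pos": [
    [0,0,-0.02],
    [0,0,-0.06],
    [0,0,-0.12],
    [0,0,-0.18],
    [0,0,-0.2],
    [0,0,-0.2]
  ],
  "rotation": [
    [0,0,0],
    [0,0,0],
    [0,0,0],
    [0,0,0],
    [0,0,0],
    [0,0,0]
  ],
  "fingers": [0,0,0,0,0,0],
  "newtons": 60
}}

```text
time: 4.1
tcp_pos: [0.4719, 0.1949, 0.1015]
ee_rot: [2.289, 2.15, 0.004]
contact_force: [-0.1, -0.6, -2.3]
opening: 0.0153
```

Run:
```python
from h import *
s=bot.state(); print(s['tcp_pos'],s['ee_rot'],s['opening'],s['contact_force'],s['torque'])
im=bot.capture("scene"); cv2.imwrite("pics/g3.png",cv2.resize(im[130:230,180:290,::-1],None,fx=6,fy=6,interpolation=cv2.INTER_CUBIC))
np.save("im3.npy",im)
yaw=np.radians(-74.7);x=np.array([np.cos(yaw),np.sin(yaw)]);st=np.array([.4727,-.2913])
print(plan(np.r_[st-.175*x,.1],15.3))
```

```text
[0.47188513 0.19493622 0.10151675] [2.28912131 2.149961   0.00383981] 0.015271049952316344 [-0.11818939 -0.57714986 -2.25050457] [ 0.01426946  0.04784614 -0.01109527]
[array([-1.0646, -0.0825,  0.0019]), array([ 3.00e-04, -1.00e-04, -1.05e-01]), array([-1.00e-04, -4.00e-04,  8.95e-01])]
```

View pics/g3.png

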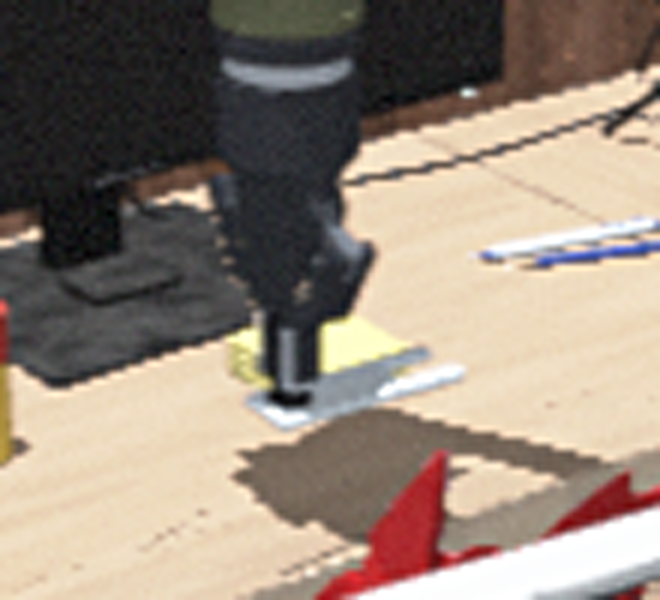

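Lifted level. Now I'll carry it over to the mouth of the base.

Request:
{"fn": "arm_command", "kwargs": {
  "delta_pos": [
    [-0.05,0,-0.05],
    [-0.15,-0.01,-0.08],
    [-0.28,-0.02,-0.1],
    [-0.42,-0.03,-0.1],
    [-0.56,-0.04,-0.1],
    [-0.7,-0.05,-0.1],
    [-0.82,-0.065,-0.1],
    [-0.92,-0.075,-0.08],
    [-0.98,-0.08,-0.05],
    [-1,-0.082,-0.02],
    [-1,-0.082,0],
    [-1,-0.082,0]
  ],
  "rotation": [
    [0,0,-0.01],
    [0,0,-0.02],
    [0,0,-0.03],
    [0,0,-0.045],
    [0,0,-0.06],
    [0,0,-0.075],
    [0,0,-0.09],
    [0,0,-0.1],
    [0,0,-0.105],
    [0,0,-0.105],
    [0,0,-0.105],
    [0,0,-0.105]
  ],
  "fingers": [0,0,0,0,0,0,0,0,0,0,0,0]
}}

```text
time: 5.35
tcp_pos: [0.4267, -0.1022, 0.099]
ee_rot: [-1.904, -2.494, 0.001]
contact_force: [-0.0, -0.4, -1.2]
opening: 0.0154
```

Run:
```python
from h import *
s=bot.state(); print(s['tcp_pos'],s['ee_rot'],s['opening'],s['contact_force'],s['torque'],s['joint_positions'])
im=bot.capture("scene"); cv2.imwrite("pics/g4.png",im[:,:,::-1]); np.save("im4.npy",im)
R=Ro.from_rotvec(s['ee_rot']).as_matrix(); print(np.degrees(np.arctan2(R[1,1],R[0,1])))
yaw=np.radians(-74.7);x=np.array([np.cos(yaw),np.sin(yaw)]);st=np.array([.4727,-.2913])
y=np.array([-x[1],x[0]]); print("TCP in base",(s['tcp_pos'][:2]-st)@x,(s['tcp_pos'][:2]-st)@y)
crop(im,285,145,345,190,13,"pics/g4b.png")
```

```text
[ 0.42665072 -0.10216423  0.09897785] [-1.90407240e+00 -2.49433249e+00  1.11039659e-03] 0.015420955823437608 [-0.01239811 -0.41363728 -1.17863144] [ 0.02434283  0.00740231 -0.00053746] [-3.31732035e-01  3.14225807e-01  1.98521790e+00  6.04044117e-04
  8.45760105e-01 -5.98936747e-01]
15.28689221392715
TCP in base -0.19458347224284403 0.005490653097604627
```

View pics/g4.png

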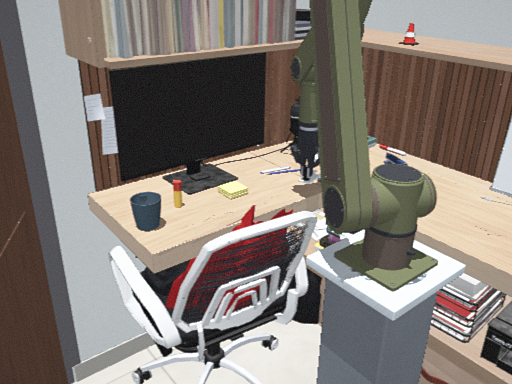

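View pics/g4b.png

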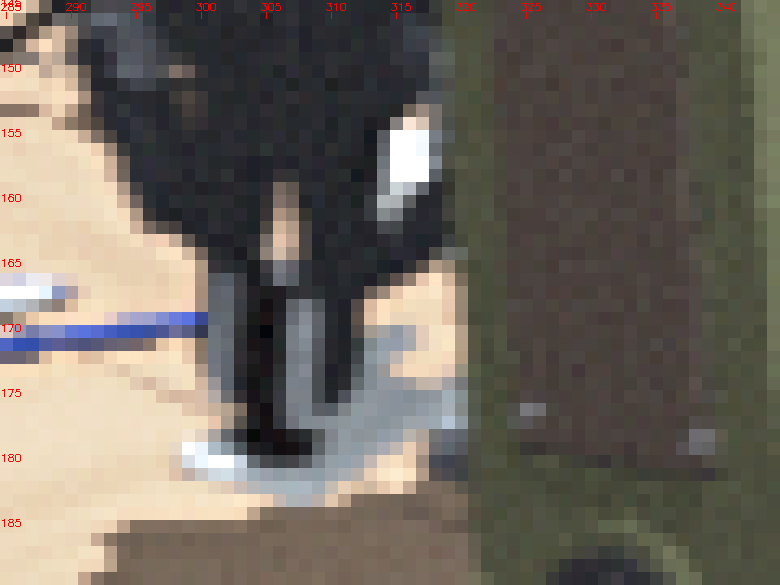

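Run:
```python
from edge import *
im=np.load("im3.npy"); crop(im,217,180,262,203,17,"pics/g3b.png")
```

```text
(no output)
```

View pics/g3b.png

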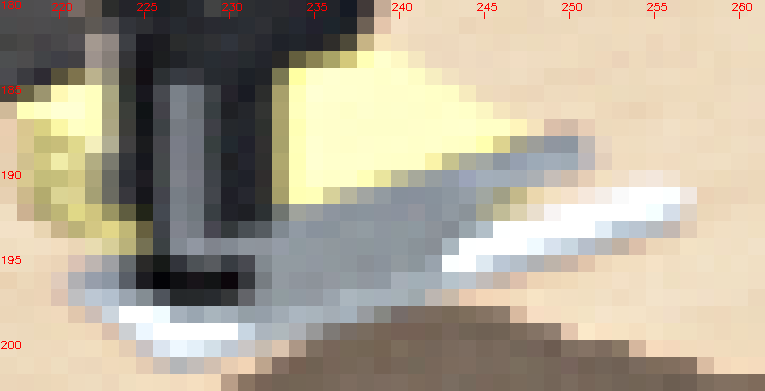

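Run:
```python
from edge import *
im=np.load("im3.npy").astype(float); f=im[...,2]-im[...,0]
near=fitline(prof_cols(f,list(range(229,256)),lambda x:201-(x-228)*.29,-18,2))
far=fitline(prof_cols(f,range(239,251),lambda x:191-(x-239)*.29,-25,2))
rear=fitline(prof_rows(f,range(197,201),lambda y:221.5+(y-197)*1.4,-20))
for l in (far,near,rear): print(l[0],l[1],l[2].max())
N=wline(near,.061);F=wline(far,.068);R=wline(rear,.061,3)
for n,l in zip("FNR",(F,N,R)): print(n,np.degrees(np.arctan2(*l[0][::-1])),l[1])
t=np.array([.47189,.19494])
d=N[0] if N[0][1]<0 else -N[0]; y=np.array([-d[1],d[0]])
print("TCP from near edge (20)", (t-N[1])@y,"far",(F[1]-t)@y,"rear (16.5)",(t-R[1])@d)
c=inter(N,R); print("corner",c, "tip near from TCP (99.5)",(ray((257,191.8),.065)[:2]-t)@d,"far tip",(ray((251.3,188.5),.065)[:2]-t)@d)
```

```text
[ 0.95491976 -0.29686397] [245.3     188.59517] 0.2171505621208656
[ 0.9600956  -0.27967203] [242.5     196.93282] 0.6032335715746697
[0.81230587 0.5832317 ] [222.69246 198.5    ] 0.059112546553109435
F -90.69566753575562 [0.48374526 0.11912937]
N -93.3761659340116 [0.45114009 0.15512264]
R 176.2637339476476 [0.47964249 0.21198151]
TCP from near edge (20) 0.018369008356227172 far 0.0162992596399052 rear (16.5) 0.017468489852291325
corner [0.4545909  0.21361745] tip near from TCP (99.5) 0.09661518574042059 far tip 0.09547042093057481
```

Request:
{"fn": "arm_command", "kwargs": {
  "delta_pos": [
    [-0.04,-0.018,0.03],
    [-0.08,-0.018,0.07],
    [-0.09,-0.018,0.11],
    [-0.09,-0.018,0.13],
    [-0.09,-0.018,0.15],
    [-0.09,-0.018,0.15],
    [-0.09,-0.018,0.15]
  ],
  "rotation": [
    [0,0,0],
    [0,0,0],
    [0,0,0],
    [0,0,0],
    [0,0,0],
    [0,0,0],
    [0,0,0]
  ],
  "fingers": [0,0,0,0,0,0,0]
}}

```text
time: 6.1
tcp_pos: [0.4296, -0.1305, 0.0552]
ee_rot: [-1.905, -2.497, 0.0]
contact_force: [0.1, 0.5, -1.9]
opening: 0.0151
```

```bash
cat >> h.py <<'E'
def rep(img=None):
    s=bot.state(); yaw=np.radians(-74.7);x=np.array([np.cos(yaw),np.sin(yaw)]);st=np.array([.4727,-.2913]);y=np.array([-x[1],x[0]])
    R=Ro.from_rotvec(s['ee_rot']).as_matrix(); r=s['tcp_pos'][:2]-st; f=s['contact_force']
    m=s['torque']
    print("t",round(s['time'],2),"base xy mm",(1e3*r@x).round(2),(1e3*r@y).round(2),"z",(1e3*s['tcp_pos'][2]).round(2),"head",np.degrees(np.arctan2(R[1,1],R[0,1])).round(2),"tilt",(R[:2,2]).round(4),
     "F base",(f[:2]@x).round(2),(f[:2]@y).round(2),f[2].round(2),"M",(m[:2]@x).round(3),(m[:2]@y).round(3),m[2].round(3),"open",round(s['opening']*1e3,1))
    return s
E
python3 - <<'E'
from h import *
rep()
im=bot.capture("scene"); crop(im,285,145,345,190,13,"pics/g5.png")
E
```

```text
t 6.1 base xy mm -166.42 0.87 z 55.22 head 15.32 tilt [-0.0003  0.0001] F base -0.44 0.24 -1.92 M 0.01 0.043 0.012 open 15.1
```

View pics/g5.png

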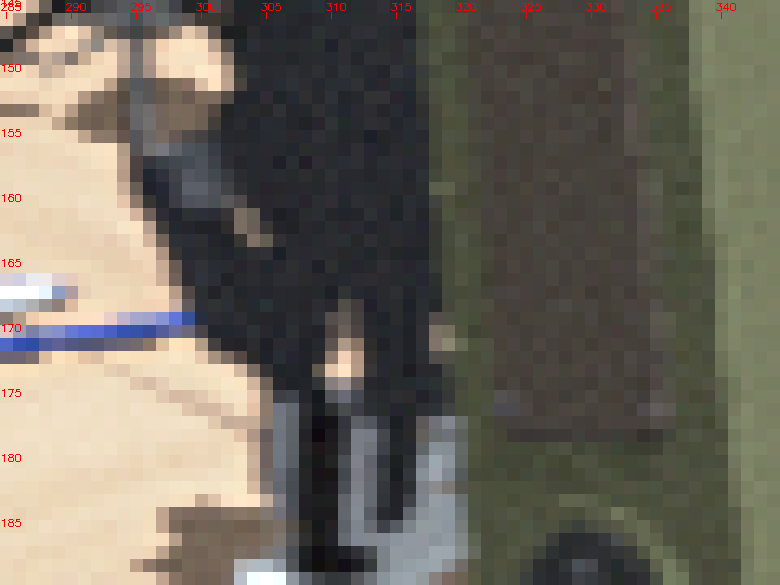

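Request:
{"fn": "arm_command", "kwargs": {
  "delta_pos": [
    [0,-0.003,0.01],
    [0,-0.003,0.017],
    [0,-0.003,0.017],
    [-0.02,-0.003,0.017],
    [-0.04,-0.003,0.017],
    [-0.06,-0.003,0.017],
    [-0.06,-0.003,0.017]
  ],
  "rotation": [
    [0,0,0],
    [0,0,0],
    [0,0,0],
    [0,0,0],
    [0,0,0],
    [0,0,0],
    [0,0,0]
  ],
  "fingers": [0,0,0,0,0,0,0]
}}

```text
time: 6.85
tcp_pos: [0.4346, -0.1495, 0.0504]
ee_rot: [1.906, 2.495, 0.0]
contact_force: [0.7, 1.0, -2.2]
opening: 0.015
```

```bash
python3 -c "
from h import *
rep()"
```

```text
t 6.85 base xy mm -146.82 0.65 z 50.36 head 15.25 tilt [ 0.0014 -0.0008] F base -0.79 0.92 -2.16 M -0.001 0.054 0.053 open 15.0
```

Request:
{"fn": "arm_command", "kwargs": {
  "delta_pos": [
    [-0.015,-0.001,0],
    [-0.03,-0.001,0],
    [-0.045,-0.001,0],
    [-0.06,-0.001,0],
    [-0.075,-0.001,0],
    [-0.075,-0.001,0]
  ],
  "rotation": [
    [0,0,0],
    [0,0,0],
    [0,0,0],
    [0,0,0],
    [0,0,0],
    [0,0,0]
  ],
  "fingers": [0,0,0,0,0,0]
}}

```text
time: 7.45
tcp_pos: [0.4398, -0.1708, 0.0502]
ee_rot: [1.906, 2.496, 0.0]
contact_force: [0.2, -0.4, -1.3]
opening: 0.0154
```

```bash
python3 -c "
from h import *
rep()"
```

```text
t 7.45 base xy mm -124.92 0.05 z 50.25 head 15.28 tilt [ 0.0007 -0.0004] F base 0.42 0.1 -1.34 M -0.014 0.047 0.001 open 15.4
```

Request:
{"fn": "arm_command", "kwargs": {
  "delta_pos": [
    [0,0,0.002],
    [0,0,0.004],
    [0,0,0.005],
    [0,0,0.005]
  ],
  "rotation": [
    [0,0,0],
    [0,0,0],
    [0,0,0],
    [0,0,0]
  ],
  "fingers": [0,0,0,0]
}}

```text
time: 7.85
tcp_pos: [0.439, -0.1698, 0.0486]
ee_rot: [-1.905, -2.497, 0.0]
contact_force: [-0.3, 0.3, -0.9]
opening: 0.0151
```

```bash
python3 -c "
from h import *
rep()"
```

```text
t 7.85 base xy mm -126.05 -0.41 z 48.63 head 15.32 tilt [-0.0004  0.0002] F base -0.33 -0.22 -0.94 M -0.021 0.067 -0.047 open 15.1
```

Request:
{"fn": "arm_command", "kwargs": {
  "delta_pos": [
    [0,0,0.001],
    [0,0,0.002],
    [0,0,0.002]
  ],
  "rotation": [
    [0,0,0],
    [0,0,0],
    [0,0,0]
  ],
  "fingers": [0,0,0]
}}

```text
time: 8.15
tcp_pos: [0.4391, -0.1698, 0.0483]
ee_rot: [-1.906, -2.497, -0.0]
contact_force: [-0.4, 1.8, 2.9]
opening: 0.0157
```

```bash
python3 -c "
from h import *
rep()"
```

```text
t 8.15 base xy mm -126.05 -0.31 z 48.33 head 15.31 tilt [-0.      0.0002] F base -1.84 0.12 2.93 M -0.031 0.146 0.007 open 15.7
```

Request:
{"fn": "arm_command", "kwargs": {
  "delta_pos": [
    [-0.015,0,-0.0005],
    [-0.03,0,-0.0005],
    [-0.05,0,-0.0005],
    [-0.07,0,-0.0005],
    [-0.09,0,-0.0005],
    [-0.11,0,-0.0005],
    [-0.13,0,-0.0005],
    [-0.13,0,-0.0005]
  ],
  "rotation": [
    [0,0,0],
    [0,0,0],
    [0,0,0],
    [0,0,0],
    [0,0,0],
    [0,0,0],
    [0,0,0],
    [0,0,0]
  ],
  "fingers": [0,0,0,0,0,0,0,0]
}}

```text
time: 8.95
tcp_pos: [0.4502, -0.209, 0.0484]
ee_rot: [1.906, 2.496, -0.0]
contact_force: [-0.5, -0.8, 2.9]
opening: 0.0151
```

```bash
python3 -c "
from h import *
rep()"
```

```text
t 8.95 base xy mm -85.28 0.03 z 48.44 head 15.27 tilt [ 0.001 -0.001] F base 0.65 -0.67 2.89 M -0.089 -0.034 0.022 open 15.1
```

Sliding smoothly. I'll approach home in 1 to 1.5 mm steps, watching the force.

Request:
{"fn": "arm_command", "kwargs": {
  "delta_pos": [
    [-0.005,0,0],
    [-0.01,0,0],
    [-0.015,0,0],
    [-0.02,0,0],
    [-0.025,0,0],
    [-0.025,0,0]
  ],
  "rotation": [
    [0,0,0],
    [0,0,0],
    [0,0,0],
    [0,0,0],
    [0,0,0],
    [0,0,0]
  ],
  "fingers": [0,0,0,0,0,0]
}}

```text
time: 9.55
tcp_pos: [0.4513, -0.2145, 0.0485]
ee_rot: [-1.906, -2.496, -0.001]
contact_force: [-1.5, 5.1, 8.1]
opening: 0.0155
```

```bash
python3 -c "
from h import *
rep()"
```

```text
t 9.55 base xy mm -79.71 -0.41 z 48.53 head 15.28 tilt [-0.0004  0.0009] F base -5.31 -0.14 8.1 M 0.015 0.524 -0.01 open 15.5
```

Request:
{"fn": "arm_command", "kwargs": {
  "delta_pos": [
    [0,0,-0.001],
    [-0.002,0,-0.0015],
    [-0.005,0,-0.0015],
    [-0.005,0,-0.0015]
  ],
  "rotation": [
    [0,0,0],
    [0,0,0],
    [0,0,0],
    [0,0,0]
  ],
  "fingers": [0,0,0,0]
}}

```text
time: 9.95
tcp_pos: [0.4519, -0.2166, 0.0486]
ee_rot: [-1.906, -2.497, 0.0]
contact_force: [-1.5, 1.5, 1.2]
opening: 0.0151
```

```bash
python3 -c "
from h import *
rep()"
```

```text
t 9.95 base xy mm -77.54 -0.31 z 48.55 head 15.3 tilt [-0.0001 -0.0001] F base -1.81 -1.08 1.23 M -0.032 0.183 0.05 open 15.1
```

Request:
{"fn": "arm_command", "kwargs": {
  "delta_pos": [
    [-0.003,0,0],
    [-0.006,0,0],
    [-0.006,0,0]
  ],
  "rotation": [
    [0,0,0],
    [0,0,0],
    [0,0,0]
  ],
  "fingers": [0,0,0]
}}

```text
time: 10.25
tcp_pos: [0.4526, -0.2185, 0.0486]
ee_rot: [1.905, 2.497, -0.0]
contact_force: [-0.5, -0.4, -1.2]
opening: 0.0151
```

```bash
python3 -c "
from h import *
rep()"
```

```text
t 10.25 base xy mm -75.53 -0.19 z 48.57 head 15.31 tilt [ 0.0002 -0.0005] F base 0.21 -0.6 -1.21 M -0.044 0.031 -0.002 open 15.1
```

Request:
{"fn": "arm_command", "kwargs": {
  "delta_pos": [
    [-0.003,0,0.0005],
    [-0.006,0,0.0005],
    [-0.006,0,0.0005]
  ],
  "rotation": [
    [0,0,0],
    [0,0,0],
    [0,0,0]
  ],
  "fingers": [0,0,0]
}}

```text
time: 10.55
tcp_pos: [0.453, -0.22, 0.0486]
ee_rot: [1.906, 2.497, -0.0]
contact_force: [-0.0, 0.1, 0.2]
opening: 0.0153
```

```bash
python3 -c "
from h import *
rep()"
```

```text
t 10.55 base xy mm -73.94 -0.22 z 48.56 head 15.31 tilt [ 0.0002 -0.0003] F base -0.11 0.01 0.17 M 0.056 0.129 -0.036 open 15.3
```

Request:
{"fn": "arm_command", "kwargs": {
  "delta_pos": [
    [-0.003,0,0],
    [-0.006,0,0],
    [-0.006,0,0]
  ],
  "rotation": [
    [0,0,0],
    [0,0,0],
    [0,0,0]
  ],
  "fingers": [0,0,0]
}}

```text
time: 10.85
tcp_pos: [0.4534, -0.2218, 0.0486]
ee_rot: [1.906, 2.497, -0.0]
contact_force: [0.1, 0.5, 0.5]
opening: 0.0154
```

```bash
python3 -c "
from h import *
rep()"
```

```text
t 10.85 base xy mm -72.15 -0.25 z 48.57 head 15.31 tilt [ 0.0001 -0.0002] F base -0.43 0.2 0.48 M 0.017 0.133 0.001 open 15.4
```

Request:
{"fn": "arm_command", "kwargs": {
  "delta_pos": [
    [-0.003,0,0],
    [-0.006,0,0],
    [-0.006,0,0]
  ],
  "rotation": [
    [0,0,0],
    [0,0,0],
    [0,0,0]
  ],
  "fingers": [0,0,0]
}}

```text
time: 11.15
tcp_pos: [0.4535, -0.2226, 0.0486]
ee_rot: [-1.905, -2.496, -0.001]
contact_force: [-1.0, 4.9, 3.1]
opening: 0.0152
```

```bash
python3 -c "
from h import *
rep()"
```

```text
t 11.15 base xy mm -71.29 -0.38 z 48.56 head 15.29 tilt [-0.0005  0.0012] F base -4.99 0.35 3.08 M 0.253 0.624 0.019 open 15.2
```

Request:
{"fn": "arm_command", "kwargs": {
  "delta_pos": [
    [-0.003,0,0],
    [-0.006,0,0],
    [-0.006,0,0]
  ],
  "rotation": [
    [0,0,0],
    [0,0,0],
    [0,0,0]
  ],
  "fingers": [0,0,0]
}}

```text
time: 11.45
tcp_pos: [0.4534, -0.2228, 0.0486]
ee_rot: [-1.904, -2.494, -0.003]
contact_force: [-0.3, 10.2, 6.3]
opening: 0.0151
```

```bash
python3 -c "
from h import *
rep()"
```

```text
t 11.45 base xy mm -71.11 -0.53 z 48.59 head 15.27 tilt [-0.0016  0.0035] F base -9.87 2.44 6.27 M 0.508 1.204 0.136 open 15.1
```

Firm stop: the force ramps to 10 N with only 0.2 mm of motion, so the fork is home. I'll relax the push and let go.

Request:
{"fn": "arm_command", "kwargs": {
  "delta_pos": [
    [0.004,0,0],
    [0.007,0,0],
    [0.007,0,0]
  ],
  "rotation": [
    [0,0,0],
    [0,0,0],
    [0,0,0]
  ],
  "fingers": [0,0,0],
  "newtons": 25
}}

```text
time: 11.75
tcp_pos: [0.4535, -0.2226, 0.0486]
ee_rot: [-1.905, -2.497, -0.0]
contact_force: [-0.8, 4.4, 2.8]
opening: 0.015
```

```bash
python3 -c "
from h import *
rep()"
```

```text
t 11.75 base xy mm -71.28 -0.36 z 48.55 head 15.31 tilt [-0.0003  0.0005] F base -4.45 0.37 2.77 M 0.173 0.631 0.084 open 15.0
```

Request:
{"fn": "arm_command", "kwargs": {
  "delta_pos": [
    [0.002,0,0],
    [0.002,0,0],
    [0.002,0,0],
    [0.002,0,0],
    [0.002,0,0],
    [0.002,0,0]
  ],
  "rotation": [
    [0,0,0],
    [0,0,0],
    [0,0,0],
    [0,0,0],
    [0,0,0],
    [0,0,0]
  ],
  "fingers": [0,0.1,0.25,0.4,0.6,0.7]
}}

```text
time: 12.35
tcp_pos: [0.4538, -0.2228, 0.0486]
ee_rot: [1.905, 2.497, -0.0]
contact_force: [-1.0, -0.5, 0.4]
opening: 0.0594
```

```bash
python3 -c "
from h import *
rep()"
```

```text
t 12.35 base xy mm -71.05 -0.12 z 48.58 head 15.3 tilt [ 0.0004 -0.0005] F base 0.24 -1.12 0.4 M 0.021 -0.008 -0.03 open 59.4
```

Request:
{"fn": "arm_command", "kwargs": {
  "delta_pos": [
    [0,0,-0.05],
    [0,0,-0.15],
    [0,0,-0.3],
    [0.1,0,-0.4],
    [0.25,0,-0.4],
    [0.4,0,-0.4],
    [0.55,0,-0.4],
    [0.7,0,-0.4],
    [0.85,0,-0.4],
    [0.95,0,-0.4]
  ],
  "rotation": [
    [0,0,0],
    [0,0,0],
    [0,0,0],
    [0,0,0],
    [0,0,0],
    [0,0,0],
    [0,0,0],
    [0,0,0],
    [0,0,0],
    [0,0,0]
  ],
  "fingers": [0.7,0.7,0.7,0.7,0.7,0.7,0.7,0.7,0.7,0.7]
}}

```text
time: 13.35
tcp_pos: [0.3768, 0.0545, 0.1686]
ee_rot: [-1.904, -2.498, -0.0]
contact_force: [0.5, -0.3, -0.7]
opening: 0.06
```

Run:
```python
from h import *
rep()
im=bot.capture("scene"); cv2.imwrite("pics/h1.png",im[:,:,::-1]); np.save("imh1.npy",im)
crop(im,303,155,353,195,15,"pics/h1b.png")
```

```text
t 13.35 base xy mm -358.84 -1.21 z 168.64 head 15.36 tilt [-0.0002  0.0005] F base 0.38 0.37 -0.7 M -0.006 0.01 0.009 open 60.0
```

View pics/h1b.png

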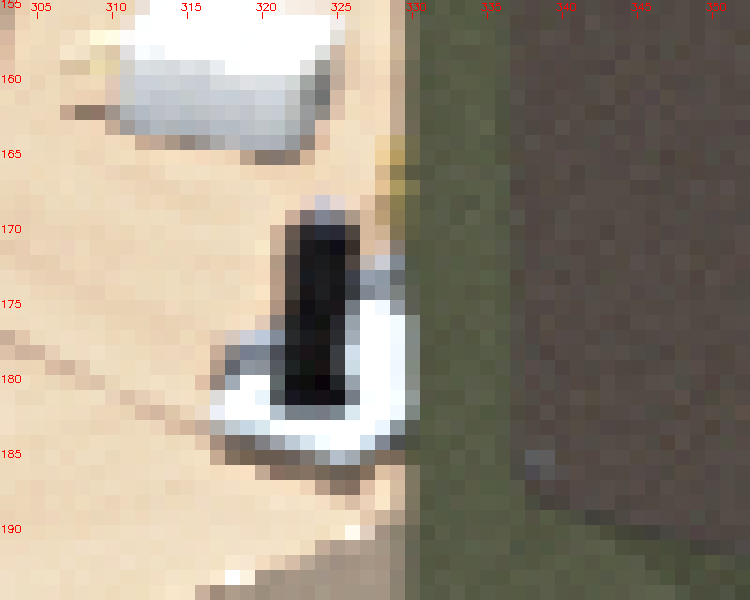

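View pics/h1.png

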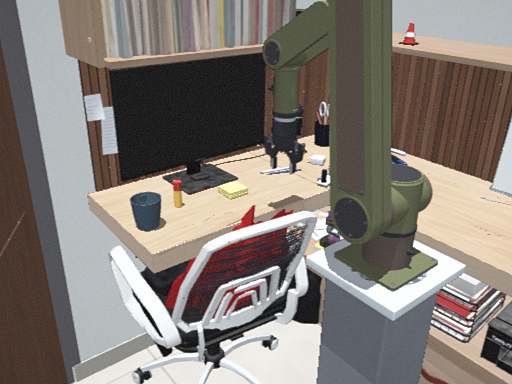

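Run:
```python
from edge import *
im=np.load("imh1.npy").astype(float); g=im.mean(2)
L=prof_rows(g,range(171,177),lambda y:321,120); R=prof_rows(g,range(171,174),lambda y:326.5,140); print(L.T.round(2),R.T.round(2))
yaw=np.radians(-74.7);x=np.array([np.cos(yaw),np.sin(yaw)]);y=np.array([-x[1],x[0]]);st=np.array([.4727,-.2913])
for e in (-.006,-.003,0,.003):
    P=lambda a,b,z: proj(np.r_[st+(a+e)*x+b*y,z])[0].round(2)
    print(e,"post z=.063 c",P(-.075,0,.063),"edges z.05",[P(-.075+i*.008,j*.008,.05) for i in(-1,1) for j in (-1,1)],"stub top",P(-.075,0,.069),"rear bottom mid",P(-.0915,-.02,.008),P(-.0915,.02,.008))
```

```text
[[321.61 321.38 321.41 321.41 321.28 321.06]
 [171.   172.   173.   174.   175.   176.  ]] [[326.65 326.61 326.78]
 [171.   172.   173.  ]]
-0.006 post z=.063 c [323.47 169.67] edges z.05 [array([324.08, 174.18]), array([320.21, 173.1 ]), array([326.21, 172.81]), array([322.35, 171.74])] stub top [323.59 168.14] rear bottom mid [325.02 186.33] [315.42 183.51]
-0.003 post z=.063 c [323.87 169.42] edges z.05 [array([324.48, 173.92]), array([320.61, 172.84]), array([326.6 , 172.55]), array([322.75, 171.49])] stub top [323.99 167.89] rear bottom mid [325.42 186.05] [315.83 183.24]
0 post z=.063 c [324.27 169.17] edges z.05 [array([324.88, 173.66]), array([321.02, 172.59]), array([327. , 172.3]), array([323.15, 171.24])] stub top [324.39 167.64] rear bottom mid [325.81 185.78] [316.23 182.98]
0.003 post z=.063 c [324.67 168.91] edges z.05 [array([325.28, 173.41]), array([321.42, 172.33]), array([327.39, 172.05]), array([323.54, 170.99])] stub top [324.79 167.4 ] rear bottom mid [326.21 185.51] [316.63 182.71]
```

Post edges at x = 321.4 and 326.65 match the predicted home pose to within 0.1 px. Next I'll go above the ring with the wrist turned back for a long clockwise stroke.

Request:
{"fn": "arm_command", "kwargs": {
  "delta_pos": [
    [-0.1,0,0],
    [-0.25,0,0],
    [-0.4,0,0],
    [-0.55,0,0],
    [-0.7,0,0],
    [-0.8,0,0],
    [-0.9,0,0],
    [-1,0,0],
    [-1,0,0],
    [-1,0,0],
    [-1,0,0],
    [-1,0,0]
  ],
  "rotation": [
    [0,0,-0.04],
    [0,0,-0.09],
    [0,0,-0.135],
    [0,0,-0.18],
    [0,0,-0.225],
    [0,0,-0.27],
    [0,0,-0.315],
    [0,0,-0.36],
    [0,0,-0.405],
    [0,0,-0.45],
    [0,0,-0.495],
    [0,0,-0.515]
  ],
  "fingers": [0.7,0.7,0.7,0.7,0.75,0.75,0.75,0.75,0.75,0.75,0.75,0.75]
}}

```text
time: 14.6
tcp_pos: [0.4574, -0.2375, 0.1684]
ee_rot: [0.498, -3.102, 0.0]
contact_force: [0.6, -0.3, -0.5]
opening: 0.0641
```

Run:
```python
from h import *
s=rep(); print(s['joint_positions'].round(3),s['tau'].round(4))
yaw=np.radians(-74.7);x=np.array([np.cos(yaw),np.sin(yaw)]);st=np.array([.4727,-.2913]);y=np.array([-x[1],x[0]])
print(plan(np.r_[st+.003*x-.0003*y,.1],108))
```

```text
t 14.6 base xy mm -55.96 -0.6 z 168.38 head 108.24 tilt [-0.0002 -0.0001] F base 0.5 0.54 -0.49 M 0.009 -0.045 0.038 open 64.1
[-0.561  0.308  1.748 -0.     1.086 -2.45 ] [-1.12400e-01 -4.16826e+01 -2.12318e+01 -9.50000e-03 -3.10000e-03
  2.74600e-01]
[array([ 0.009 , -0.1963,  0.228 ]), array([-0.    , -0.0001,  0.0013]), array([ 1.000e-04, -0.000e+00, -9.987e-01])]
```

Request:
{"fn": "arm_command", "kwargs": {
  "delta_pos": [
    [0.009,-0.1,0],
    [0.009,-0.18,0],
    [0.009,-0.196,0.05],
    [0.009,-0.196,0.15],
    [0.009,-0.196,0.25],
    [0.009,-0.196,0.27],
    [0.009,-0.196,0.27]
  ],
  "rotation": [
    [0,0,0],
    [0,0,0],
    [0,0,0],
    [0,0,0],
    [0,0,0],
    [0,0,0],
    [0,0,0]
  ],
  "fingers": [0.75,0.75,0.75,0.75,0.75,0.75,0.75]
}}

```text
time: 15.3
tcp_pos: [0.4723, -0.2933, 0.0865]
ee_rot: [0.491, -3.101, -0.003]
contact_force: [-0.6, -0.6, 0.3]
opening: 0.0644
```

Run:
```python
from h import *
s=rep(); print(s['joint_positions'].round(3),s['tau'].round(4))
```

```text
t 15.3 base xy mm 1.85 -0.93 z 86.53 head 108.0 tilt [-0.0025  0.0017] F base 0.42 -0.71 0.33 M 0.005 -0.051 -0.025 open 64.4
[-0.632  0.459  1.751 -0.     0.935 -2.517] [-8.28000e-02 -4.68340e+01 -1.74168e+01 -6.30000e-03 -7.96000e-02
 -2.20000e-03]
```

Request:
{"fn": "arm_command", "kwargs": {
  "delta_pos": [
    [0,0,0.03],
    [0,0,0.06],
    [0,0,0.09],
    [0,0,0.108],
    [0,0,0.108]
  ],
  "rotation": [
    [0,0,0],
    [0,0,0],
    [0,0,0],
    [0,0,0],
    [0,0,0]
  ],
  "fingers": [0.75,0.75,0.75,0.75,0.75]
}}

```text
time: 15.8
tcp_pos: [0.4726, -0.2932, 0.0543]
ee_rot: [0.492, -3.102, -0.002]
contact_force: [-0.1, 1.1, -0.7]
opening: 0.064
```

Run:
```python
from h import *
s=rep(); print(s['joint_positions'].round(3),s['tau'].round(4))
im=bot.capture("scene"); crop(im,300,145,350,190,14,"pics/r1.png")
```

```text
t 15.8 base xy mm 1.83 -0.57 z 54.34 head 108.01 tilt [-0.0013  0.001 ] F base -1.12 0.22 -0.71 M -0.012 0.001 0.063 open 64.0
[-0.631  0.503  1.781 -0.     0.859 -2.516] [-1.92000e-02 -4.88326e+01 -1.63744e+01 -5.00000e-04 -1.25900e-01
 -2.00000e-04]
```

View pics/r1.png

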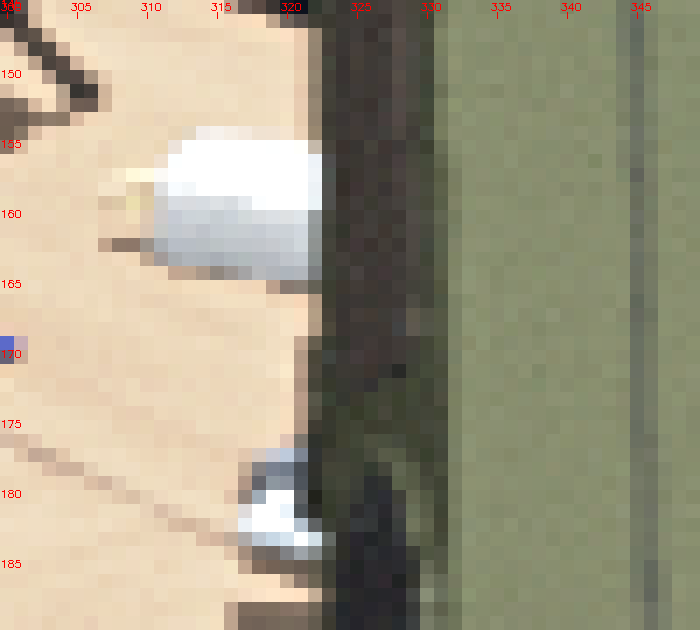

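Request:
{"fn": "arm_command", "kwargs": {
  "delta_pos": [
    [0,0,0],
    [0,0,0],
    [0,0,0],
    [0,0,0],
    [0,0,0],
    [0,0,0]
  ],
  "rotation": [
    [0,0,0],
    [0,0,0],
    [0,0,0],
    [0,0,0],
    [0,0,0],
    [0,0,0]
  ],
  "fingers": [0.65,0.6,0.55,0.5,0.45,0.4],
  "newtons": 20
}}

```text
time: 16.45
tcp_pos: [0.4735, -0.2941, 0.0556]
ee_rot: [-0.492, 3.102, -0.001]
contact_force: [-0.4, -2.0, 3.5]
opening: 0.0432
```

Run:
```python
from h import *
s=rep(); print(s['joint_positions'].round(3),s['tau'].round(4))
```

```text
t 16.45 base xy mm 2.88 -0.01 z 55.56 head 108.01 tilt [ 0.0008 -0.0008] F base 1.8 -0.9 3.49 M -0.093 -0.19 0.019 open 43.2
[-0.631  0.501  1.78  -0.     0.86  -2.516] [ 5.81600e-01 -4.73235e+01 -1.54218e+01  2.84300e-01  1.03500e-01
  5.00000e-04]
```

Request:
{"fn": "arm_command", "kwargs": {
  "delta_pos": [
    [0,0,0.0003],
    [0,0,0.001],
    [0,0,0.0017],
    [0,0,0.0023],
    [0,0,0.003],
    [0,0,0.0037]
  ],
  "rotation": [
    [0,0,0.02],
    [0,0,0.06],
    [0,0,0.1],
    [0,0,0.14],
    [0,0,0.18],
    [0,0,0.22]
  ],
  "fingers": [0.35,0.35,0.35,0.35,0.35,0.35],
  "newtons": 35
}}

```text
time: 17.05
tcp_pos: [0.4734, -0.2948, 0.0546]
ee_rot: [0.595, 3.083, -0.003]
contact_force: [-1.8, -3.3, 2.8]
opening: 0.0427
```

```bash
cat >> h.py <<'E'
def tr():
    s=rep(); print("q6",s['joint_positions'][5].round(4),"qd6",s['qd'][5].round(3),"tau6",s['tau'][5].round(4))
E
python3 -c "
from h import *
tr()"
```

```text
t 17.05 base xy mm 3.55 -0.21 z 54.56 head 68.15 tilt [ 0.0008 -0.0021] F base 2.68 -2.61 2.83 M -0.384 -0.454 0.032 open 42.7
q6 -1.8202 qd6 1.243 tau6 -1.2605
```

Request:
{"fn": "arm_command", "kwargs": {
  "delta_pos": [
    [0,0,0.0007],
    [0,0,0.0014],
    [0,0,0.002],
    [0,0,0.0027]
  ],
  "rotation": [
    [0,0,0.04],
    [0,0,0.08],
    [0,0,0.12],
    [0,0,0.16]
  ],
  "fingers": [0.35,0.35,0.35,0.35]
}}

```text
time: 17.45
tcp_pos: [0.4731, -0.2952, 0.0538]
ee_rot: [1.343, 2.839, -0.004]
contact_force: [-2.8, -5.2, 3.4]
opening: 0.043
```

```bash
python3 -c "
from h import *
tr()"
```

```text
t 17.45 base xy mm 3.86 -0.61 z 53.76 head 39.36 tilt [ 0.0003 -0.0027] F base 4.31 -4.12 3.38 M -0.634 -0.654 0.058 open 43.0
q6 -1.3175 qd6 1.248 tau6 -1.2588
```

Request:
{"fn": "arm_command", "kwargs": {
  "delta_pos": [
    [-0.001,-0.002,0.0002],
    [-0.002,-0.005,0.0009],
    [-0.002,-0.005,0.0016],
    [-0.002,-0.005,0.0023]
  ],
  "rotation": [
    [0,0,0.04],
    [0,0,0.08],
    [0,0,0.12],
    [0,0,0.16]
  ],
  "fingers": [0.35,0.35,0.35,0.35]
}}

```text
time: 17.85
tcp_pos: [0.4726, -0.2955, 0.0529]
ee_rot: [2.008, 2.415, -0.0]
contact_force: [-0.7, -1.4, 4.0]
opening: 0.0428
```

```bash
python3 -c "
from h import *
tr()"
```

```text
t 17.85 base xy mm 4.02 -1.2 z 52.93 head 10.53 tilt [ 0.0005 -0.0008] F base 1.18 -1.06 4.04 M -0.209 -0.149 0.042 open 42.8
q6 -0.8177 qd6 1.244 tau6 -1.2646
```

Request:
{"fn": "arm_command", "kwargs": {
  "delta_pos": [
    [0,-0.001,0.0005],
    [0,-0.001,0.0012]
  ],
  "rotation": [
    [0,0,0.04],
    [0,0,0.08]
  ],
  "fingers": [0.35,0.35]
}}

```text
time: 18.05
tcp_pos: [0.4723, -0.2955, 0.0526]
ee_rot: [2.295, 2.144, -0.0]
contact_force: [-0.7, -0.9, 2.6]
opening: 0.043
```

```bash
python3 -c "
from h import *
tr()"
```

```text
t 18.05 base xy mm 3.96 -1.5 z 52.56 head -3.88 tilt [ 0.0006 -0.0008] F base 0.64 -0.94 2.62 M -0.218 -0.144 -0.005 open 43.0
q6 -0.5668 qd6 1.244 tau6 -1.2659
```

Request:
{"fn": "arm_command", "kwargs": {
  "delta_pos": [
    [0,0,0.0006],
    [0,0,0.0013]
  ],
  "rotation": [
    [0,0,0.04],
    [0,0,0.08]
  ],
  "fingers": [0.35,0.35]
}}

```text
time: 18.25
tcp_pos: [0.472, -0.2955, 0.0521]
ee_rot: [2.546, 1.84, -0.001]
contact_force: [-1.1, -1.6, 4.2]
opening: 0.0433
```

```bash
python3 -c "
from h import *
tr()"
```

```text
t 18.25 base xy mm 3.85 -1.76 z 52.14 head -18.27 tilt [ 0.     -0.0007] F base 1.25 -1.47 4.18 M -0.309 -0.15 0.085 open 43.3
q6 -0.3154 qd6 1.246 tau6 -1.2643
```

Request:
{"fn": "arm_command", "kwargs": {
  "delta_pos": [
    [0,0,0.0006],
    [0,0,0.0013]
  ],
  "rotation": [
    [0,0,0.04],
    [0,0,0.08]
  ],
  "fingers": [0.35,0.35]
}}

```text
time: 18.45
tcp_pos: [0.4717, -0.2954, 0.0517]
ee_rot: [2.756, 1.507, -0.001]
contact_force: [-1.8, -0.9, 5.3]
opening: 0.0427
```

```bash
python3 -c "
from h import *
tr()"
```

```text
t 18.45 base xy mm 3.66 -1.99 z 51.71 head -32.67 tilt [-0.0005 -0.0004] F base 0.43 -1.97 5.35 M -0.324 -0.075 0.074 open 42.7
q6 -0.0641 qd6 1.245 tau6 -1.2646
```

Request:
{"fn": "arm_command", "kwargs": {
  "delta_pos": [
    [0,0,0.0006],
    [0,0,0.0013]
  ],
  "rotation": [
    [0,0,0.04],
    [0,0,0.08]
  ],
  "fingers": [0.35,0.35]
}}

```text
time: 18.65
tcp_pos: [0.4716, -0.2952, 0.0513]
ee_rot: [-2.923, -1.15, 0.001]
contact_force: [-0.8, -1.1, 3.9]
opening: 0.0429
```

```bash
python3 -c "
from h import *
tr()"
```

```text
t 18.65 base xy mm 3.44 -2.12 z 51.29 head -47.07 tilt [-0.0008 -0.0001] F base 0.83 -1.04 3.92 M -0.369 -0.015 0.011 open 42.9
q6 0.1872 qd6 1.244 tau6 -1.2654
```

Request:
{"fn": "arm_command", "kwargs": {
  "delta_pos": [
    [0,0,0.0006],
    [0,0,0.0012]
  ],
  "rotation": [
    [0,0,0.04],
    [0,0,0.08]
  ],
  "fingers": [0.35,0.35]
}}

```text
time: 18.85
tcp_pos: [0.4714, -0.295, 0.0509]
ee_rot: [-3.044, -0.774, 0.002]
contact_force: [-2.5, -0.3, 4.7]
opening: 0.0429
```

```bash
python3 -c "
from h import *
tr()"
```

```text
t 18.85 base xy mm 3.21 -2.23 z 50.89 head -61.48 tilt [-0.0011  0.0003] F base -0.4 -2.47 4.68 M -0.345 0.055 0.011 open 42.9
q6 0.4386 qd6 1.245 tau6 -1.2655
```

Request:
{"fn": "arm_command", "kwargs": {
  "delta_pos": [
    [0,0,0.0006],
    [0,0,0.0012]
  ],
  "rotation": [
    [0,0,0.04],
    [0,0,0.08]
  ],
  "fingers": [0.35,0.35]
}}

```text
time: 19.05
tcp_pos: [0.4713, -0.2947, 0.0505]
ee_rot: [-3.117, -0.386, 0.002]
contact_force: [-2.6, 0.8, 4.4]
opening: 0.0431
```

```bash
python3 -c "
from h import *
tr()"
```

```text
t 19.05 base xy mm 2.89 -2.26 z 50.47 head -75.88 tilt [-0.0014  0.0008] F base -1.41 -2.28 4.43 M -0.272 0.175 0.044 open 43.1
q6 0.6898 qd6 1.244 tau6 -1.2661
```

Request:
{"fn": "arm_command", "kwargs": {
  "delta_pos": [
    [0,0,0.0006],
    [0,0,0.0012]
  ],
  "rotation": [
    [0,0,0.04],
    [0,0,0.08]
  ],
  "fingers": [0.35,0.35]
}}

```text
time: 19.25
tcp_pos: [0.4712, -0.2944, 0.0501]
ee_rot: [-3.14, 0.008, 0.002]
contact_force: [-1.9, 1.6, 4.6]
opening: 0.043
```

```bash
python3 -c "
from h import *
tr()"
```

```text
t 19.25 base xy mm 2.63 -2.23 z 50.09 head -90.29 tilt [-0.0015  0.0012] F base -2.02 -1.4 4.56 M -0.216 0.283 0.059 open 43.0
q6 0.9412 qd6 1.247 tau6 -1.2653
```

Request:
{"fn": "arm_command", "kwargs": {
  "delta_pos": [
    [0,0,0.0006],
    [0,0,0.0012]
  ],
  "rotation": [
    [0,0,0.04],
    [0,0,0.08]
  ],
  "fingers": [0.35,0.35]
}}

```text
time: 19.45
tcp_pos: [0.4713, -0.2942, 0.0497]
ee_rot: [-3.114, 0.402, 0.002]
contact_force: [-0.9, 1.9, 4.3]
opening: 0.0426
```

```bash
python3 -c "
from h import *
tr()"
```

```text
t 19.45 base xy mm 2.41 -2.12 z 49.69 head -104.69 tilt [-0.0014  0.0016] F base -2.11 -0.37 4.29 M -0.093 0.414 0.049 open 42.6
q6 1.1925 qd6 1.245 tau6 -1.2646
```

Request:
{"fn": "arm_command", "kwargs": {
  "delta_pos": [
    [0,0,0.0006],
    [0,0,0.0012]
  ],
  "rotation": [
    [0,0,0.04],
    [0,0,0.08]
  ],
  "fingers": [0.35,0.35]
}}

```text
time: 19.65
tcp_pos: [0.4714, -0.2939, 0.0493]
ee_rot: [-3.039, 0.789, 0.003]
contact_force: [-1.0, 3.6, 4.9]
opening: 0.0427
```

```bash
python3 -c "
from h import *
tr()"
```

```text
t 19.65 base xy mm 2.18 -1.96 z 49.3 head -119.1 tilt [-0.0013  0.002 ] F base -3.7 0.01 4.88 M 0.018 0.479 0.067 open 42.7
q6 1.4438 qd6 1.244 tau6 -1.2635
```

Request:
{"fn": "arm_command", "kwargs": {
  "delta_pos": [
    [0,0,0.0006],
    [0,0,0.0012]
  ],
  "rotation": [
    [0,0,0.04],
    [0,0,0.08]
  ],
  "fingers": [0.35,0.35]
}}

```text
time: 19.85
tcp_pos: [0.4715, -0.2937, 0.0489]
ee_rot: [-2.916, 1.164, 0.003]
contact_force: [0.4, 4.0, 3.4]
opening: 0.0428
```

```bash
python3 -c "
from h import *
tr()"
```

```text
t 19.85 base xy mm 2.02 -1.76 z 48.89 head -133.51 tilt [-0.001   0.0024] F base -3.71 1.44 3.4 M 0.159 0.508 0.058 open 42.8
q6 1.6951 qd6 1.246 tau6 -1.2628
```

Request:
{"fn": "arm_command", "kwargs": {
  "delta_pos": [
    [-0.001,-0.0015,0.0006],
    [-0.002,-0.003,0.0012]
  ],
  "rotation": [
    [0,0,0.04],
    [0,0,0.08]
  ],
  "fingers": [0.35,0.35]
}}

```text
time: 20.05
tcp_pos: [0.4718, -0.2935, 0.0486]
ee_rot: [-2.749, 1.52, 0.002]
contact_force: [-0.9, -0.8, 2.4]
opening: 0.0425
```

```bash
python3 -c "
from h import *
tr()"
```

```text
t 20.05 base xy mm 1.86 -1.44 z 48.56 head -147.88 tilt [-0.0009  0.0008] F base 0.57 -1.06 2.42 M -0.156 0.008 0.049 open 42.5
q6 1.9482 qd6 1.254 tau6 -1.2741
```

Request:
{"fn": "arm_command", "kwargs": {
  "delta_pos": [
    [0,0,0.0006],
    [0,0,0.0012]
  ],
  "rotation": [
    [0,0,0.04],
    [0,0,0.08]
  ],
  "fingers": [0.35,0.35]
}}

```text
time: 20.25
tcp_pos: [0.472, -0.2934, 0.0482]
ee_rot: [-2.536, 1.853, 0.002]
contact_force: [-0.4, 1.0, 1.9]
opening: 0.0425
```

```bash
python3 -c "
from h import *
tr()"
```

```text
t 20.25 base xy mm 1.82 -1.22 z 48.16 head -162.3 tilt [-0.0004  0.0011] F base -1.11 -0.15 1.9 M 0.145 0.212 0.028 open 42.5
q6 2.1995 qd6 1.244 tau6 -1.2617
```

Request:
{"fn": "arm_command", "kwargs": {
  "delta_pos": [
    [0,0,0.0006],
    [0,0,0.0012]
  ],
  "rotation": [
    [0,0,0.04],
    [0,0,0.08]
  ],
  "fingers": [0.35,0.35]
}}

```text
time: 20.45
tcp_pos: [0.4723, -0.2933, 0.0478]
ee_rot: [-2.284, 2.156, 0.001]
contact_force: [0.4, 2.0, 0.7]
opening: 0.0428
```

```bash
python3 -c "
from h import *
tr()"
```

```text
t 20.45 base xy mm 1.84 -0.94 z 47.77 head -176.71 tilt [0.     0.0012] F base -1.86 0.95 0.73 M 0.236 0.216 -0.023 open 42.8
q6 2.4509 qd6 1.245 tau6 -1.2612
```

Request:
{"fn": "arm_command", "kwargs": {
  "delta_pos": [
    [0,0,0],
    [0,0,0]
  ],
  "rotation": [
    [0,0,0],
    [0,0,0]
  ],
  "fingers": [0.35,0.35]
}}

```text
time: 20.65
tcp_pos: [0.4723, -0.2934, 0.0478]
ee_rot: [-2.292, 2.147, 0.001]
contact_force: [0.9, 2.9, 2.5]
opening: 0.0429
```

```bash
python3 -c "
from h import *
tr()"
```

```text
t 20.65 base xy mm 1.88 -0.93 z 47.79 head -176.25 tilt [0.     0.0011] F base -2.52 1.63 2.54 M 0.302 0.446 -0.093 open 42.9
q6 2.4429 qd6 0.004 tau6 0.0156
```

Turned 284° so far at a running moment of about 0.04 N m. The resistance has not risen yet. I'll regrasp by opening, turning back 180° and gripping again.

Request:
{"fn": "arm_command", "kwargs": {
  "delta_pos": [
    [0,0,0],
    [0,0,0],
    [0,0,0],
    [0.003,0,0],
    [0.003,0,0],
    [0.003,0,0],
    [0.003,0,0],
    [0.003,0,0],
    [0.003,0,0],
    [0.003,0,0],
    [0.003,0,0],
    [0.003,0,0]
  ],
  "rotation": [
    [0,0,0],
    [0,0,0],
    [0,0,0],
    [0,0,0],
    [0,0,-0.045],
    [0,0,-0.09],
    [0,0,-0.135],
    [0,0,-0.18],
    [0,0,-0.225],
    [0,0,-0.27],
    [0,0,-0.315],
    [0,0,-0.36]
  ],
  "fingers": [0.55,0.65,0.75,0.75,0.75,0.75,0.75,0.75,0.75,0.75,0.75,0.75]
}}

```text
time: 21.85
tcp_pos: [0.4723, -0.2952, 0.0478]
ee_rot: [3.088, -0.579, 0.0]
contact_force: [0.7, -0.5, 0.4]
opening: 0.0641
```

```bash
python3 -c "
from h import *
tr()"
```

```text
t 21.85 base xy mm 3.63 -1.43 z 47.75 head -111.24 tilt [-0.     -0.0002] F base 0.63 0.52 0.37 M -0.029 -0.001 -0.01 open 64.1
q6 1.3073 qd6 -1.401 tau6 1.4781
```

Request:
{"fn": "arm_command", "kwargs": {
  "delta_pos": [
    [0,0,0],
    [0,0,0],
    [0,0,0],
    [0,0,0],
    [0,0,0],
    [0,0,0],
    [0,0,0],
    [0,0,0],
    [0,0,0],
    [0,0,0],
    [0,0,0],
    [0,0,0]
  ],
  "rotation": [
    [0,0,-0.045],
    [0,0,-0.09],
    [0,0,-0.135],
    [0,0,-0.18],
    [0,0,-0.225],
    [0,0,-0.27],
    [0,0,-0.315],
    [0,0,-0.36],
    [0,0,-0.405],
    [0,0,-0.45],
    [0,0,-0.48],
    [0,0,-0.48]
  ],
  "fingers": [0.75,0.75,0.75,0.75,0.75,0.75,0.75,0.75,0.75,0.75,0.75,0.75]
}}

```text
time: 23.05
tcp_pos: [0.4723, -0.2951, 0.0478]
ee_rot: [2.652, 1.684, -0.0]
contact_force: [0.1, -0.4, 0.3]
opening: 0.064
```

```bash
python3 -c "
from h import *
tr()"
```

```text
t 23.05 base xy mm 3.6 -1.4 z 47.75 head -25.17 tilt [-0.     -0.0002] F base 0.39 0.01 0.3 M 0.002 -0.033 -0.025 open 64.0
q6 -0.1949 qd6 0.085 tau6 -0.6761
```

tau6 turns out to be sensitive: free running is −1.055·qd, so the loaded readings give a steady M of about 0.05 N m, meaning the ring is still running free. I'll grip again and continue.

Request:
{"fn": "arm_command", "kwargs": {
  "delta_pos": [
    [0,0,0],
    [0,0,0],
    [0,0,0],
    [0,0,0],
    [0,0,0],
    [0,0,0]
  ],
  "rotation": [
    [0,0,0],
    [0,0,0],
    [0,0,0],
    [0,0,0],
    [0,0,0],
    [0,0,0]
  ],
  "fingers": [0.65,0.6,0.55,0.5,0.4,0.35],
  "newtons": 30
}}

```text
time: 23.65
tcp_pos: [0.4722, -0.2949, 0.0479]
ee_rot: [-2.652, -1.683, 0.0]
contact_force: [-1.7, 0.3, 3.5]
opening: 0.043
```

```bash
cat >> h.py <<'E'
def tq():
    tr(); s=bot.state(); print("Mring",(s['tau'][5]+1.0555*s['qd'][5]).round(4))
E
python3 -c "
from h import *
tq()"
```

```text
t 23.65 base xy mm 3.33 -1.48 z 47.9 head -25.2 tilt [-0.0002  0.0001] F base -0.78 -1.53 3.46 M -0.198 0.121 -0.066 open 43.0
q6 -0.1942 qd6 -0.002 tau6 -0.0182
Mring -0.0203
```

Request:
{"fn": "arm_command", "kwargs": {
  "delta_pos": [
    [0,0,0.0003],
    [0,0,0.0009]
  ],
  "rotation": [
    [0,0,0.03],
    [0,0,0.07]
  ],
  "fingers": [0.35,0.35],
  "newtons": 35
}}

```text
time: 23.85
tcp_pos: [0.4721, -0.2948, 0.0476]
ee_rot: [-2.824, -1.376, 0.001]
contact_force: [-2.0, 0.1, 1.9]
opening: 0.0424
```

```bash
python3 -c "
from h import *
tq()"
```

```text
t 23.85 base xy mm 3.23 -1.54 z 47.61 head -38.04 tilt [-0.0004  0.0001] F base -0.58 -1.94 1.88 M -0.206 0.068 0.068 open 42.4
q6 0.03 qd6 1.267 tau6 -1.4753
Mring -0.1375
```

Request:
{"fn": "arm_command", "kwargs": {
  "delta_pos": [
    [0,0,0.0006],
    [0,0,0.0012]
  ],
  "rotation": [
    [0,0,0.04],
    [0,0,0.08]
  ],
  "fingers": [0.35,0.35]
}}

```text
time: 24.05
tcp_pos: [0.472, -0.2948, 0.0472]
ee_rot: [-2.974, -1.01, 0.001]
contact_force: [-1.9, 0.9, 3.0]
opening: 0.0428
```

```bash
python3 -c "
from h import *
tq()"
```

```text
t 24.05 base xy mm 3.15 -1.6 z 47.22 head -52.48 tilt [-0.0006  0.0002] F base -1.36 -1.57 2.95 M -0.135 0.155 0.051 open 42.8
q6 0.2821 qd6 1.244 tau6 -1.2631
Mring 0.0505
```

Request:
{"fn": "arm_command", "kwargs": {
  "delta_pos": [
    [0,0,0.0006],
    [0,0,0.0012]
  ],
  "rotation": [
    [0,0,0.04],
    [0,0,0.08]
  ],
  "fingers": [0.35,0.35]
}}

```text
time: 24.25
tcp_pos: [0.4719, -0.2946, 0.0468]
ee_rot: [-3.077, -0.629, 0.001]
contact_force: [-1.3, 0.9, 3.7]
opening: 0.0428
```

```bash
python3 -c "
from h import *
tq()"
```

```text
t 24.25 base xy mm 2.99 -1.65 z 46.79 head -66.89 tilt [-0.0008  0.0005] F base -1.2 -1.01 3.67 M -0.236 0.214 -0.001 open 42.8
q6 0.5334 qd6 1.247 tau6 -1.2608
Mring 0.0555
```

Request:
{"fn": "arm_command", "kwargs": {
  "delta_pos": [
    [0,0,0.0006],
    [0,0,0.0012]
  ],
  "rotation": [
    [0,0,0.04],
    [0,0,0.08]
  ],
  "fingers": [0.35,0.35]
}}

```text
time: 24.45
tcp_pos: [0.4719, -0.2945, 0.0464]
ee_rot: [-3.132, -0.239, 0.001]
contact_force: [-1.0, 1.2, 5.0]
opening: 0.0425
```

```bash
python3 -c "
from h import *
tq()"
```

```text
t 24.45 base xy mm 2.9 -1.65 z 46.44 head -81.29 tilt [-0.0008  0.0007] F base -1.4 -0.65 5.04 M -0.132 0.315 0.105 open 42.5
q6 0.7847 qd6 1.245 tau6 -1.2464
Mring 0.0676
```

Request:
{"fn": "arm_command", "kwargs": {
  "delta_pos": [
    [0,0,0.0006]
  ],
  "rotation": [
    [0,0,0.04]
  ],
  "fingers": [0.35]
}}

```text
time: 24.55
tcp_pos: [0.4718, -0.2945, 0.0462]
ee_rot: [-3.141, -0.041, 0.001]
contact_force: [-1.5, 1.7, 2.8]
opening: 0.0428
```

```bash
python3 -c "
from h import *
tq()"
```

```text
t 24.55 base xy mm 2.83 -1.68 z 46.25 head -88.49 tilt [-0.0009  0.0008] F base -2.06 -1.01 2.77 M -0.122 0.304 0.077 open 42.8
q6 0.9103 qd6 1.246 tau6 -1.2347
Mring 0.0801
```

Request:
{"fn": "arm_command", "kwargs": {
  "delta_pos": [
    [0,0,0.0006],
    [0,0,0.0012]
  ],
  "rotation": [
    [0,0,0.04],
    [0,0,0.08]
  ],
  "fingers": [0.35,0.35]
}}

```text
time: 24.75
tcp_pos: [0.4719, -0.2943, 0.0459]
ee_rot: [-3.121, 0.352, 0.002]
contact_force: [-1.2, 1.5, 3.1]
opening: 0.0431
```

```bash
python3 -c "
from h import *
tq()"
```

```text
t 24.75 base xy mm 2.71 -1.6 z 45.92 head -102.88 tilt [-0.0009  0.0009] F base -1.77 -0.72 3.07 M -0.097 0.306 0.119 open 43.1
q6 1.1616 qd6 1.246 tau6 -1.2112
Mring 0.1043
```

Resistance started rising at about 331° (0.052 up to 0.104 N m at 362°). An eighth of a turn past that is about 376–378°, so 15° more.

Request:
{"fn": "arm_command", "kwargs": {
  "delta_pos": [
    [0,0,0.0006],
    [0,0,0.0013],
    [0,0,0.0013]
  ],
  "rotation": [
    [0,0,0.04],
    [0,0,0.08],
    [0,0,0.085]
  ],
  "fingers": [0.35,0.35,0.35]
}}

```text
time: 25.05
tcp_pos: [0.4719, -0.2942, 0.0456]
ee_rot: [-3.048, 0.759, 0.002]
contact_force: [-1.6, 2.3, 3.4]
opening: 0.0431
```

```bash
python3 -c "
from h import *
tq()"
```

```text
t 25.05 base xy mm 2.59 -1.54 z 45.56 head -117.96 tilt [-0.0008  0.0012] F base -2.59 -0.91 3.36 M -0.094 0.507 0.069 open 43.1
q6 1.4246 qd6 0.063 tau6 0.6287
Mring 0.6955
```

Request:
{"fn": "arm_command", "kwargs": {
  "delta_pos": [
    [0,0,0],
    [0,0,0],
    [0,0,0],
    [0,0,0]
  ],
  "rotation": [
    [0,0,0],
    [0,0,0],
    [0,0,0],
    [0,0,0]
  ],
  "fingers": [0.35,0.35,0.35,0.35]
}}

```text
time: 25.45
tcp_pos: [0.4719, -0.2942, 0.0455]
ee_rot: [-3.049, 0.755, 0.002]
contact_force: [-2.1, 5.0, 4.5]
opening: 0.0428
```

```bash
python3 -c "
from h import *
tq()"
```

```text
t 25.45 base xy mm 2.63 -1.55 z 45.51 head -117.82 tilt [-0.0008  0.0012] F base -5.43 -0.73 4.46 M -0.026 0.728 -0.015 open 42.8
q6 1.422 qd6 -0.002 tau6 0.0012
Mring -0.0012
```

Request:
{"fn": "arm_command", "kwargs": {
  "delta_pos": [
    [0,0,0],
    [0,0,0],
    [0,0,0],
    [0,0,0],
    [0,0,0],
    [0,0,-0.05],
    [0,0,-0.15],
    [0,0,-0.3],
    [0,0,-0.45],
    [0,0,-0.5]
  ],
  "rotation": [
    [0,0,0],
    [0,0,0],
    [0,0,0],
    [0,0,0],
    [0,0,0],
    [0,0,0],
    [0,0,0],
    [0,0,0],
    [0,0,0],
    [0,0,0]
  ],
  "fingers": [0.53,0.58,0.65,0.75,0.75,0.75,0.75,0.75,0.75,0.75]
}}

```text
time: 26.45
tcp_pos: [0.4745, -0.2966, 0.2005]
ee_rot: [3.046, -0.756, 0.013]
contact_force: [0.4, -0.3, 0.4]
opening: 0.0641
```

Run:
```python
from h import *
tr()
# to clear the view: goto a point (0.36,0.42,0.25)
print(plan((.42,.0,.25)),plan((.3,.25,.25)))
```

```text
t 26.45 base xy mm 5.6 0.38 z 200.46 head -117.89 tilt [ 0.0069 -0.0052] F base 0.35 0.27 0.44 M 0.032 -0.011 -0.026 open 64.1
q6 1.4234 qd6 0.0 tau6 -0.0
[array([-0.6217, -0.7886, -0.1715])] [array([-1.3649, -1.3381, -0.1785])]
```

Request:
{"fn": "arm_command", "kwargs": {
  "delta_pos": [
    [-0.1,-0.12,-0.05],
    [-0.2,-0.25,-0.1],
    [-0.3,-0.4,-0.15],
    [-0.42,-0.52,-0.17],
    [-0.53,-0.66,-0.17],
    [-0.62,-0.79,-0.17],
    [-0.75,-0.85,-0.17],
    [-0.85,-0.93,-0.17],
    [-0.95,-1,-0.17],
    [-1,-1,-0.17],
    [-1,-1,-0.17]
  ],
  "rotation": [
    [0,0,0],
    [0,0,0],
    [0,0,0],
    [0,0,0],
    [0,0,0],
    [0,0,0],
    [0,0,0],
    [0,0,0],
    [0,0,0],
    [0,0,0],
    [0,0,0]
  ],
  "fingers": [0.8,0.8,0.8,0.8,0.8,0.8,0.8,0.8,0.8,0.8,0.8]
}}

```text
time: 27.55
tcp_pos: [0.3454, 0.111, 0.2463]
ee_rot: [3.05, -0.752, -0.002]
contact_force: [0.1, -1.5, 0.4]
opening: 0.0681
```

Run:
```python
from h import *
s=bot.state(); print(s['tcp_pos'],s['joint_positions'])
im=bot.capture("scene"); cv2.imwrite("pics/k1.png",im[:,:,::-1])
R=Ro.from_rotvec(s['ee_rot'])
print(plan((.26,.47,.25)))
```

```text
[0.34541025 0.11102588 0.24633006] [ 1.94688921e-01  8.22599705e-03  1.90613535e+00 -2.89305322e-04
  1.22844651e+00  2.24899042e+00]
[array([-0.815 , -0.9256, -0.0126])]
```

View pics/k1.png

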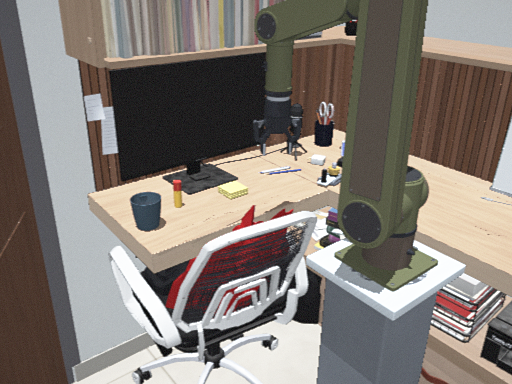

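Request:
{"fn": "arm_command", "kwargs": {
  "delta_pos": [
    [-0.05,-0.05,0],
    [-0.15,-0.17,0],
    [-0.25,-0.28,0],
    [-0.35,-0.4,0],
    [-0.4,-0.46,0],
    [-0.4,-0.46,0],
    [-0.4,-0.46,0]
  ],
  "rotation": [
    [0,0,-0.04],
    [0,0,-0.08],
    [0,0,-0.12],
    [0,0,-0.16],
    [0,0,-0.2],
    [0,0,-0.24],
    [0,0,-0.25]
  ],
  "fingers": [0.8,0.8,0.8,0.8,0.8,0.8,0.8]
}}

```text
time: 28.3
tcp_pos: [0.3077, 0.2889, 0.2463]
ee_rot: [3.105, 0.473, 0.001]
contact_force: [-0.5, 0.6, 0.3]
opening: 0.0681
```

Run:
```python
from h import *
s=bot.state(); print(s['tcp_pos'],s['joint_positions'])
im=bot.capture("scene"); np.save("imk2.npy",im); crop(im,307,152,357,192,15,"pics/k2.png"); cv2.imwrite("pics/k2f.png",im[:,:,::-1])
```

```text
[0.30773484 0.28888763 0.24632374] [ 6.54411909e-01  9.66246760e-02  1.80935616e+00 -9.42539907e-04
  1.23522147e+00  1.92341824e+00]
```

View pics/k2.png

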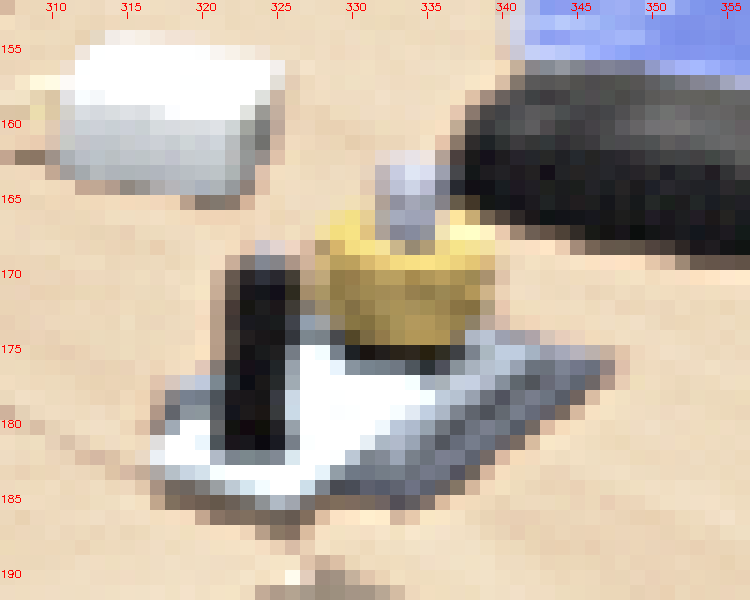

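View pics/k2f.png

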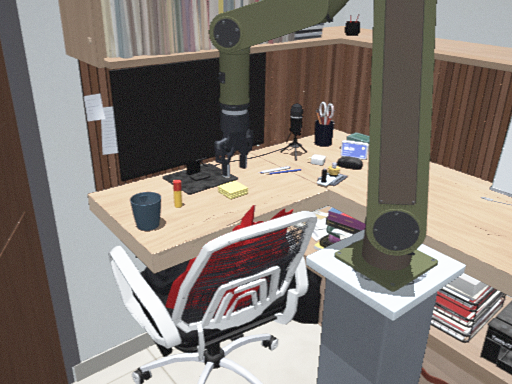

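Run:
```python
from edge import *
for f in ("imh1.npy","imk2.npy"):
    g=np.load(f).astype(float).mean(2)
    L=prof_rows(g,range(171,177),lambda y:321,120); R=prof_rows(g,range(171,174),lambda y:326.5,140); print(L[:,0].mean().round(2),R[:,0].mean().round(2))
    B=prof_cols(g,range(318,324),lambda x:185.5+(x-318)*.28,150); print(B.T.round(2))
g0=np.load("im0.npy").astype(float);g1=np.load("imk2.npy").astype(float)
for im in (g0,g1):
    b=im[...,0]-im[...,2]; c=b[155:182,331:337].mean(1); print(c.astype(int))
    m=(im[...,0]-im[...,2]>75)&(im[...,0]>100); ys,xs=np.nonzero(m[158:180,325:342]); print("brass centroid",xs.mean()+325,ys.mean()+158)
# bystanders unchanged
d=np.abs(g0-g1).mean(2)[:, :]
for n,(x0,y0,x1,y1) in dict(mug=(128,190,165,232),glue=(170,176,186,210),notes=(216,180,250,200),mouse=(337,153,366,170)).items(): print(n,d[y0:y1,x0:x1].mean().round(1),np.percentile(d[y0:y1,x0:x1],98).round(1))
P=lambda a,z: proj(np.r_[.4727,-.2913,z])[0]
print(P(0,.0455),P(0,.0355))
```

```text
321.36 326.68
[[318.   319.   320.   321.   322.   323.  ]
 [183.54 183.56 183.79 184.18 184.5  184.71]]
321.37 327.34
[[318.   319.   320.   321.   322.   323.  ]
 [183.48 183.57 183.72 184.13 184.49 184.66]]
[ 45  46  45  44  44  48  50  20   4  13  38 115  98  75  72  72  73  30
   0  -7 -11 -10 -10 -12 -23 -22 -20]
brass centroid 333.3404255319149 166.82978723404256
[ 45  45  46  44  45  49  51  22  -5  -5   4  12  21  77 113  88  74  77
  79  79  14 -17  -8  -6 -13 -18 -20]
brass centroid 333.51851851851853 169.64814814814815
mug 4.5 46.3
glue 2.3 6.7
notes 1.9 6.8
mouse 6.3 73.7
[333.55194196 167.39320802] [333.33773535 169.8333629 ]
```

Run:
```python
from h import *
s=bot.state(); print(s['time'],s['qd'].round(3),s['contact_force'].round(2)); bot.close_job()
```

```text
28.35 [-0.011 -0.005  0.008  0.001 -0.001  0.084] [ 0.28 -0.53  0.01]
the job is handed in; nothing more can be done
```

I seated the mount and screwed the ring down snug. I handed the job in at 28.35 s with everything released and the arm raised clear over the desk.

- **Mount:** I picked it up by the post, lowered it between the rails and slid it in. It stopped firmly when I pushed: the force rose to about 10 N with only 0.2 mm of further movement. The stop came about 3 mm further in, by the arm's reading, than the camera estimate. The picture after letting go still matched the predicted home pose to about 0.1 px.
- **Ring:** I turned it clockwise 377° (1.05 turns) with one regrasp. It ran free at about 0.05 N m. From the later rise I place first resistance at about 331°, and the moment reached 0.104 N m at 362°. I stopped about 46° past first resistance. The rise was gentler than stated, about 0.096 N m per radian against the expected 0.15, so the exact contact angle is good to only a few degrees.
- **Last checks:**
  - The final picture shows the ring about 3 px lower, which fits about 10.5 mm of travel.
  - The mount's rear edge and the post's left edge had not moved. The post's right edge read 0.66 px further right, which I put down to the brass ring now showing behind it.
  - The glue stick and notes look unchanged. The mug and mouse patches differed a little; I took that to be the arm and its shadow and did not measure them separately.
- **Top camera:** it gave only a blank grey picture throughout, so everything relied on the scene camera and on feel.

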